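# Fetch the temperature logger out of a loaded steaming tray and read it

## Task

The steamed tray is on the bench and its blue-capped temperature logger must be read. First lift the three tins crowded round it (red, yellow and green knobs) over to the wire cooling grid, keeping them upright; then take the logger out of the tray and stand it in the round dish of the reader, and only after that put each coloured tin back upright on the very spot it came from, because the loading plan is on record. Leave the two black-knobbed tins where they stand.

Things in the scene. Friction and masses are not known exactly. Their poses are not given: they have to be found in the camera images.
- tin_red: Closed rigid steel tin, 66 mm diameter (69 mm at the red band under the lid). Lid top 90 mm above its underside; on it a central red grip knob, 24 mm diameter, 30 mm tall (top at 120 mm). 0.2 to 0.4 kg. Origin: centre of underside, z up. Starts upright in the tray beside the logger, centres about 63 mm apart; the three coloured tins change places from start to start.
- tin_yellow: Closed rigid steel tin, 66 mm diameter (69 mm at the yellow band under the lid). Lid top 90 mm above its underside; on it a central yellow grip knob, 24 mm diameter, 30 mm tall (top at 120 mm). 0.2 to 0.4 kg. Origin: centre of underside, z up. Starts upright in the tray beside the logger, centres about 63 mm apart; the three coloured tins change places from start to start.
- tin_green: Closed rigid steel tin, 66 mm diameter (69 mm at the green band under the lid). Lid top 90 mm above its underside; on it a central green grip knob, 24 mm diameter, 30 mm tall (top at 120 mm). 0.2 to 0.4 kg. Origin: centre of underside, z up. Starts upright in the tray beside the logger, centres about 63 mm apart; the three coloured tins change places from start to start.
- logger: Temperature logger: steel cylinder, 40 mm diameter, 52 mm tall, its top 14 mm a blue cap of the same diameter; 0.11 to 0.23 kg. Stands upright on the tray floor with a coloured tin to its left, right and front (robot side), about 10 mm off each; only with all three gone is there room for a gripper. Origin: centre of underside, z up.
- tray: Fixed open steel pan, 325 mm (its x) by 265 mm (its y) over the flange, 40 mm high; inside 297 by 237 mm; inner floor 4 mm above the bench. Origin: centre of its underside, on the bench. Within about 9 degrees of square to the robot.
- grid: Fixed wire cooling grid, empty at the start, 280 mm (its x) by 140 mm (its y); three tins fit in a row along its x, 90 mm apart. Flat top 20 mm above the bench. Origin: centre of its footprint at bench height. It lies on one side of the tray and the reader on the other; the sides change.
- reader: Fixed logger reader: grey box 22 mm high, 105 mm wide, 50 mm towards and 100 mm away from the robot from its origin. Origin: on the bench below the centre of the round blue dish. Dish floor 24 mm above the bench, rim 64 mm inner diameter, 4 mm higher than the floor. A display 50 mm beyond the dish centre rises to 50 mm. The logger stands in the dish cap up.
- tin_black_left: Bystander in the tray: Closed rigid steel tin, 66 mm diameter (69 mm at the black band under the lid). Lid top 90 mm above its underside; on it a central black grip knob, 24 mm diameter, 30 mm tall (top at 120 mm). 0.2 to 0.4 kg. Origin: centre of underside, z up. Left part of the tray's robot-side end; leave it there.
- tin_black_right: Bystander in the tray: Closed rigid steel tin, 66 mm diameter (69 mm at the black band under the lid). Lid top 90 mm above its underside; on it a central black grip knob, 24 mm diameter, 30 mm tall (top at 120 mm). 0.2 to 0.4 kg. Origin: centre of underside, z up. Right part of the tray's robot-side end; leave it there.
There are look-alikes about, which are no part of the job. Leave any turquoise look-alike of the logger alone.

How it is judged:
By the outcome, as a careful person would: the job done as asked, in the order asked, and still so for the second after the job is handed in, with the robot touching nothing.
It also fails if it takes over 147 s, if anything falls off the work surface, if the arm or the gripper's body presses on something with over 40 N, if the wrist force passes 120 N, or if a joint passes its speed limit or range.

## Robot

A 6-joint arm with a two-finger parallel gripper is mounted at the origin on the work surface. World frame = base frame: x ahead of the robot, y to its left, z up, the work surface at z = 0. Lengths are in m, angles in degrees, forces in N, time in s.
With the tool pointing down it reaches from about 0.4 to 0.825 m from the base axis. Payload 7 kg.
Tool frame: the origin (TCP) lies at the very end of the fingers, on their centre line; the grasp point (between the pads) lies 19 mm behind it (r.grasp_offset is the z of the grasp point in the tool frame, in m); z points along the fingers, y is the direction in which the jaws open and shut (so a half turn about z gives the same grasp; the last joint's range is limited). The gripper opens to 88 mm and grips with 3 to 60 N. Pads are 19 mm wide; open, the fingers measure 130 mm over their backs; the gripper's body (78 mm by 193 mm) begins 47 mm behind the grasp point.
Start: joints at [93.111, 20.546, 0.682, 0, -70.136, -16.507], TCP at [0.156, 0.657, 0.227] pointing down, gripper open.
Joint ranges: [-176.03, 176.03], [-82.01, 121.73], [-58.28, 71.71], [-173.87, 95.51], [-174.79, -0.11], [-173.66, 173.66]. Speed limits (degrees/s): [136.94, 136.94, 172.46, 180, 180, 180].

## Interface

Orientations are given as [roll, pitch, yaw] about the fixed x, y, z axes, in that order (R = Rz(yaw) Ry(pitch) Rx(roll)).
In Python, from plant import r gives the robot as it stands.
- The arm moves only by the tool carry_out, never from a script. Its argument "plan" is a list of rows, each a list of 6 numbers: the shift along the world's x, y, z in m, then the turn, a rotation vector about the world's x, y, z in rad. In form: [[tx, ty, tz, wx, wy, wz], ...]. A call has 1 to 12 rows; each row shifts and turns the pose as measured when the row begins; what a row does not reach is not made up. A row lasts 1/12 s, in which the tool goes at most 41.7 mm and 7.16 degrees, less where a joint would pass 70% of its speed; a pose out of reach is approached as far as the arm can. A call with a gripper value outside its range is refused whole. "fingers" is the closure, from -1 (fully open) to 1 (shut), set as the call begins (left out, the last holds). The fingers move at their own pace and stop on an object; "force" is the grip in N (left out, the last holds). Time passes only in rows, so rows that do not move let the fingers close. It gives the time, the measured TCP pose, the force and the opening at its end, in the units of the state.
- r.get_state(): the state, without advancing time (a new reading comes with each control period).
- r.capture(name): name is "side" or "top"; returns the picture (420x560x3 uint8, red, green, blue); there is no depth.
- r.camera_model(name): a dict with "fov_y" (degrees; the focal length in pixels is half the picture's height over the tangent of half this angle, whatever the lens; pixels are square), "cx", "cy" (the principal point, pixels), "R" (3x3) and "t" (3): a world point X has camera coordinates R X + t. Camera axes: x right, y down, z forward; pixel columns grow to the right and rows downward; lengths in m; the calibration is good to about 2 mm. A picture is of the moment at which its call begins. camera_model takes no time and is no camera call.
- r.close_job(): hands the job in, once; it reports no verdict.
The state is a dict: "time_s": time; "joints": joint angles; "qd": joint speeds; "joint_torque": joint torques, N m; "tcp_pos": TCP position; "eef_rot": TCP orientation; "contact_force": force on the tool from outside, world axes, zero at the start; "moment": the same for the moment, N m; "gripper_width": finger opening in m.
Only numpy, scipy, OpenCV 4.12 (cv2) and the standard library are available. Lean on these libraries where they do the work, as an engineer would, in place of code of your own. Each camera call takes 0.05 s, during which the arm holds its last target.

## Working session

There is one attempt and no reset: what is moved stays moved. The work goes in short steps, Python scripts to look and compute and a tool call to move; the robot and the scene stay as the last step left them, time stands still between calls to the robot, and variables do not carry over. Pictures are saved under pics/ and viewed, and the job is handed in when it is done.

Besides the shell and the picture viewer there is one more tool, called after "Emit:" as name([rows], argument=value, ...), one row to a line, values as JSON. carry_out: Moves the arm, as the interface text tells. Its arguments: {"type":"object","properties":{"plan":{"type":"array"},"fingers":{"type":"number"},"force":{"type":"number"}},"required":["plan"]}

```bash
ls; mkdir -p pics; python3 - <<'E'
from plant import r
import cv2
print(r.get_state())
for n in("side","top"):
    m=r.camera_model(n); print(n,m)
    cv2.imwrite(f"pics/{n}0.png",r.capture(n)[:,:,::-1])
E
```

```text
pics
{'time_s': 0.0, 'joints': array([ 9.31124201e+01,  2.05892550e+01,  6.33665715e-01, -1.94983493e-02,
       -7.01356234e+01, -1.65078259e+01]), 'qd': array([-0.05787949,  0.03254156,  0.07928798,  0.10043606, -0.01061005,
       -0.05359926]), 'joint_torque': array([ 1.48743202e-03, -5.82717061e+01,  2.93052274e+01,  6.99721947e+00,
        6.83462567e-03, -1.49993011e-04]), 'tcp_pos': array([0.15628337, 0.65615583, 0.22564843]), 'eef_rot': array([ 1.79907338e+02, -8.34585887e-03, -1.34020390e+01]), 'contact_force': array([-0.57467786, -0.37609015, -0.55417737]), 'moment': array([ 0.0218389 , -0.02837422,  0.01288593]), 'gripper_width': 0.08762930539532326}
side {'fov_y': 56.02096832605852, 'cx': 280.20905009250885, 'cy': 215.99191116647864, 'R': array([[-0.78066653, -0.62448702,  0.02399429],
       [-0.36711925,  0.42718541, -0.82627845],
       [ 0.50575016, -0.6538567 , -0.56275056]]), 't': array([0.41453915, 0.23035906, 0.67194873])}
top {'fov_y': 44.00624765162203, 'cx': 285.3105854828601, 'cy': 211.77143170182066, 'R': array([[-0.01295846, -0.99977979, -0.01650603],
       [-0.98649292,  0.01547849, -0.16307094],
       [ 0.16329052,  0.01416993, -0.98647626]]), 't': array([0.02447812, 0.52738856, 0.99095403])}
```

View pics/side0.png

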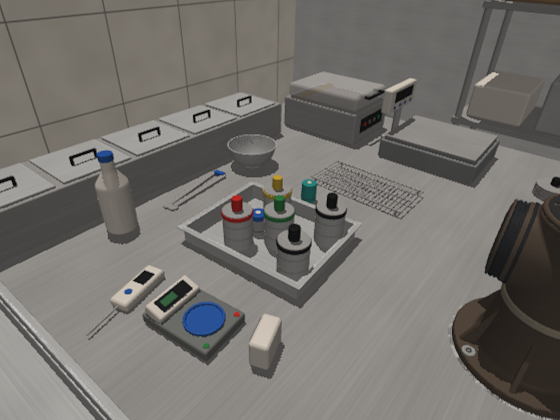

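View pics/top0.png

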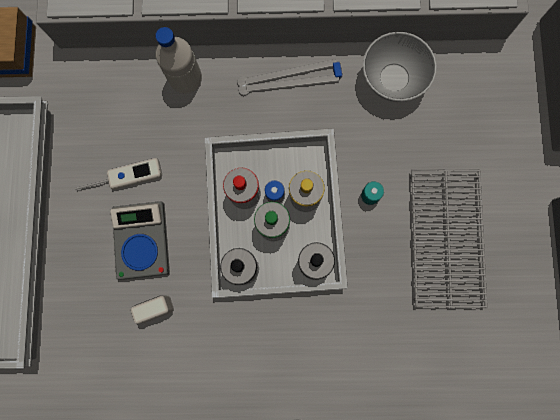

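```bash
cat > h.py <<'E'
import numpy as np, cv2
from plant import r
def model(n):
    m=r.camera_model(n); f=210/np.tan(np.radians(m["fov_y"]/2)); return m,f
def proj(n,X):
    m,f=model(n); c=np.atleast_2d(X)@np.array(m["R"]).T+m["t"]
    return np.c_[f*c[:,0]/c[:,2]+m["cx"],f*c[:,1]/c[:,2]+m["cy"]]
def back(n,uv,z):
    m,f=model(n); R=np.array(m["R"]); uv=np.atleast_2d(uv)
    d=np.c_[(uv[:,0]-m["cx"])/f,(uv[:,1]-m["cy"])/f,np.ones(len(uv))]@R
    C=-R.T@m["t"]; s=(z-C[2])/d[:,2]; return C+d*s[:,None]
def circ(x,y,z,rad,n=48):
    a=np.linspace(0,2*np.pi,n,endpoint=False); return np.c_[x+rad*np.cos(a),y+rad*np.sin(a),np.full(n,z)]
def crop(img,x0,y0,x1,y1,s,name):
    cv2.imwrite(name,cv2.resize(img[y0:y1,x0:x1,::-1],None,fx=s,fy=s,interpolation=cv2.INTER_CUBIC))
E
python3 - <<'E'
from h import *
t=cv2.imread("pics/top0.png")[:,:,::-1]; s=cv2.imread("pics/side0.png")[:,:,::-1]
crop(t,200,125,350,300,3.4,"pics/t0c.png")
crop(s,175,165,365,290,4,"pics/s0c.png")
E
```

```text
(no output)
```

View pics/t0c.png

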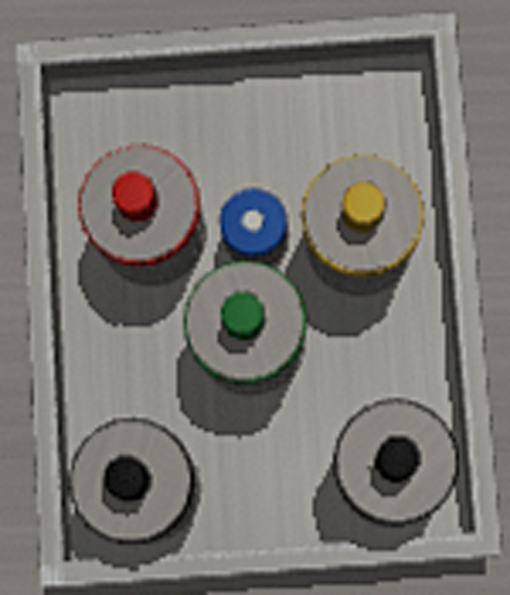

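View pics/s0c.png

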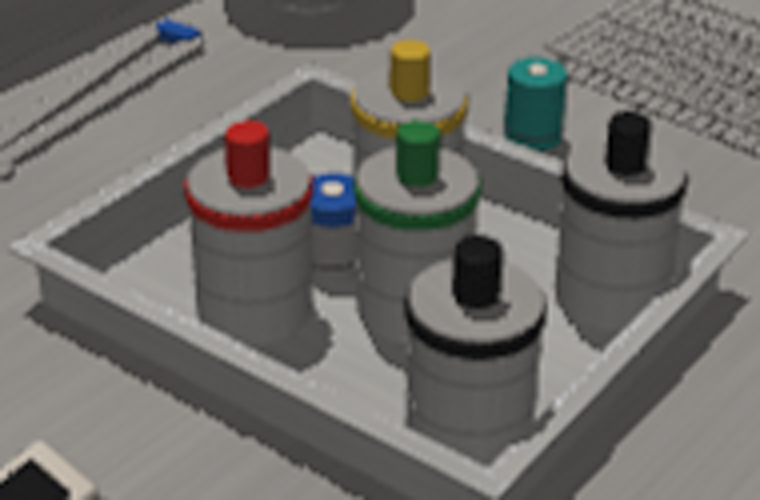

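```bash
cat >> h.py <<'E'
from scipy.optimize import least_squares
HS={"red":[(0,6),(174,180)],"yellow":[(18,33)],"green":[(55,80)],"blue":[(105,125)],"turq":[(82,98)]}
def knobmask(img,c):
    h=cv2.cvtColor(np.ascontiguousarray(img),cv2.COLOR_RGB2HSV)
    m=np.zeros(h.shape[:2],bool)
    for a,b in HS[c]: m|=(h[...,0]>=a)&(h[...,0]<=b)
    m&=(h[...,1]>(110 if c!="black" else 0))&(h[...,2]>50)
    m=cv2.morphologyEx(m.astype(np.uint8),cv2.MORPH_OPEN,np.ones((3,3)))
    return m
def comps(m):
    n,l,st,ce=cv2.connectedComponentsWithStats(m); return [(st[i,4],ce[i],st[i,:4],(l==i)) for i in range(1,n)]
def centroid(P):
    m=np.zeros((420*8,560*8),np.uint8)
    hull=cv2.convexHull(np.round(P*8+3.5).astype(np.int32)); M=cv2.moments(hull)
    return np.array([(M["m10"]/M["m00"]-3.5)/8,(M["m01"]/M["m00"]-3.5)/8])
def cylcent(n,x,y,z0,z1,rad): return centroid(proj(n,np.r_[circ(x,y,z0,rad),circ(x,y,z1,rad)]))
def fit(obs,z0,z1,rad,x0):
    def f(p): return np.concatenate([cylcent(n,p[0],p[1],z0,z1,rad)-uv for n,uv in obs])
    s=least_squares(f,x0,diff_step=1e-3); return s.x,s.fun
def knobfit(imgs,c,base,verbose=True):
    obs=[]
    for n,im in imgs.items():
        cs=[k for k in comps(knobmask(im,c)) if 40<k[0]<400]
        if not cs: continue
        # choose the component nearest to tall narrow knob
        k=max(cs,key=lambda k:k[0]); obs.append((n,k[1]))
        if verbose: print(c,n,[(q[0],q[1].round(1)) for q in cs])
    b=back(obs[0][0],obs[0][1],base+.105)[0]
    out=[fit([o],base+.09,base+.12,.012,b[:2])[0].round(4) for o in obs]
    x,fun=fit(obs,base+.09,base+.12,.012,b[:2]); 
    if verbose: print(c,out,"joint",x.round(4),fun.round(2))
    return x
E
python3 - <<'E'
from h import *
I={n:cv2.imread(f"pics/{n}0.png")[:,:,::-1] for n in("top","side")}
for c in("red","yellow","green"): knobfit(I,c,.004)
for n in I: print(n,[(k[0],k[1].round(1)) for k in comps(knobmask(I[n],"blue")) if k[0]>30])
for n in I: print(n,[(k[0],k[1].round(1)) for k in comps(knobmask(I[n],"turq")) if k[0]>30])
E
```

```text
red top [(np.int32(123), array([238.6, 181.5]))]
red side [(np.int32(160), array([236.4, 202.9])), (np.int32(113), array([237.1, 219. ]))]
red [array([0.5758, 0.103 ]), array([0.5733, 0.0997])] joint [0.575  0.1013] [ 0.91  0.43 -1.1   0.05]
yellow top [(np.int32(123), array([306.5, 184.6]))]
yellow side [(np.int32(130), array([277. , 182.1]))]
yellow [array([ 0.5676, -0.0244]), array([ 0.5651, -0.0266])] joint [ 0.5665 -0.0247] [ 0.19  0.59 -0.96  0.11]
green top [(np.int32(98), array([128.2, 216.8])), (np.int32(108), array([270.6, 216.9]))]
green side [(np.int32(132), array([279. , 202.9])), (np.int32(64), array([277.9, 219.5])), (np.int32(60), array([170. , 297.8]))]
green [array([0.5074, 0.0433]), array([0.5051, 0.0408])] joint [0.5062 0.0425] [ 0.42  0.63 -0.89  0.14]
top [(np.int32(241), array([164.,  35.])), (np.int32(104), array([337.1,  69.2])), (np.int32(31), array([120.5, 175.4])), (np.int32(261), array([274.1, 190.2])), (np.int32(1055), array([138.9, 251.8]))]
side [(np.int32(162), array([104.3, 156.1])), (np.int32(81), array([257.7, 216.9])), (np.int32(1150), array([203.5, 318.6]))]
top [(np.int32(255), array([373.4, 190.9]))]
side [(np.int32(250), array([308.3, 190.4]))]
```

```bash
python3 - <<'E'
from h import *
I={n:cv2.imread(f"pics/{n}0.png")[:,:,::-1] for n in("top","side")}
# logger hull
for n,w in(("top",(274,190)),("top",(138.9,251.8)),("side",(203.5,318.6))):
    for k in comps(knobmask(I[n],"blue")):
        if np.hypot(*(k[1]-w))<3:
            cnt,_=cv2.findContours(k[3].astype(np.uint8),0,2); h=cv2.convexHull(cnt[0]); M=cv2.moments(h); print(n,M["m10"]/M["m00"],M["m01"]/M["m00"],cv2.boundingRect(h),cv2.fitEllipse(h))
# logger: top
for k in comps(knobmask(I["top"],"blue")):
    if np.hypot(*(k[1]-(274,190)))<3:
        cnt,_=cv2.findContours(k[3].astype(np.uint8),0,2); M=cv2.moments(cv2.convexHull(cnt[0])); uv=np.array([M["m10"],M["m01"]])/M["m00"]
        print("logger",fit([("top",uv)],.042,.056,.02,[.57,.04]))
crop(I["top"],400,160,500,315,3.8,"pics/g0.png")
crop(I["top"],100,195,180,290,6,"pics/r0.png")
E
```

```text
top 274.0538226299694 190.06727828746176 (265, 181, 19, 19) ((274.08148193359375, 190.11077880859375), (18.846940994262695, 19.286476135253906), 146.77745056152344)
top 138.8915525114155 251.8308871493803 (121, 234, 37, 37) ((138.940673828125, 251.7866668701172), (35.47842025756836, 37.24492263793945), 41.88478469848633)
side 203.5515124288709 318.5783168613357 (183, 302, 42, 34) ((203.5238800048828, 318.59130859375), (33.60892105102539, 43.15498352050781), 74.82323455810547)
logger (array([0.5709007 , 0.03868302]), array([-0.00030565, -0.00280476]))
```

View pics/g0.png

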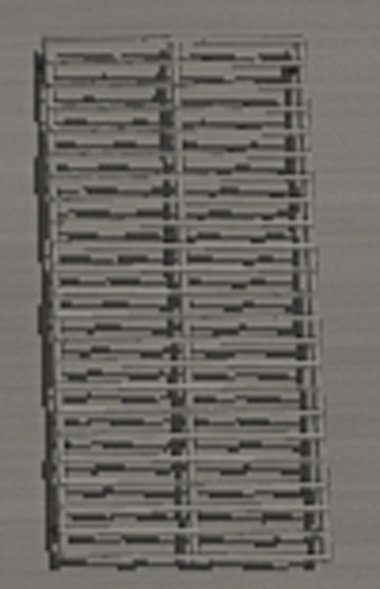

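View pics/r0.png

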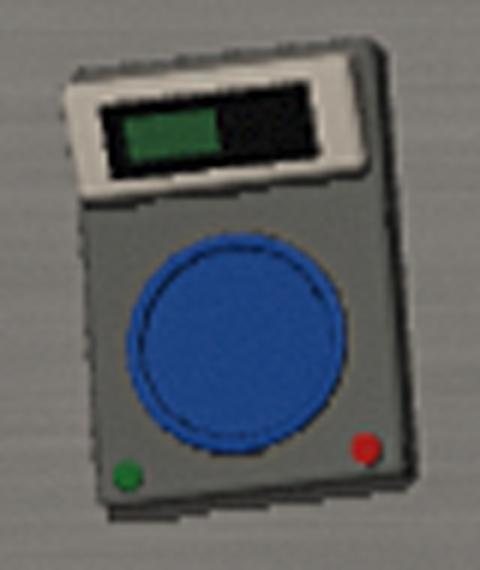

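```bash
python3 - <<'E'
from h import *
c=np.array([(43,38),(303,38),(330,558),(54,565)])/3.8+[400,160]
P=back("top",c,.02); print(P.round(3)); print("grid centre",P.mean(0), "bar",back("top",np.array([(175,40),(190,560)])/3.8+[400,160],.02).round(3))
print("dish top",back("top",[138.9,251.8],.028),"side",back("side",[203.55,318.6],.028))
E
```

```text
[[ 0.615 -0.243  0.02 ]
 [ 0.612 -0.383  0.02 ]
 [ 0.336 -0.376  0.02 ]
 [ 0.334 -0.234  0.02 ]]
grid centre [ 0.47427716 -0.30885957  0.02      ] bar [[ 0.612 -0.314  0.02 ]
 [ 0.336 -0.304  0.02 ]]
dish top [[0.45352873 0.31171426 0.028     ]] side [[0.44949112 0.31388837 0.028     ]]
```

Emit:
carry_out([
  [0,-0.04,0.02,0,0,-0.05],
  [0.03,-0.04,0.01,0,0,-0.05],
  [0.03,-0.04,0,0,0,0],
  [0.03,-0.04,0,0,0,0],
  [0.03,-0.04,0,0,0,0],
  [0.03,-0.04,0,0,0,0],
  [0.03,-0.04,0,0,0,0],
  [0.03,-0.04,0,0,0,0],
  [0.03,-0.04,0,0,0,0],
  [0.03,-0.04,0,0,0,0],
  [0.03,-0.04,0,0,0,0],
  [0.03,-0.04,0,0,0,0],
], fingers=-0.15, force=30)

```text
time_s: 1.1
tcp_pos: [0.4268, 0.2467, 0.2447]
eef_rot: [179.1, -0.2, -18.8]
contact_force: [1.2, 0.2, -0.0]
gripper_width: 0.0503
```

Emit:
carry_out([
  [0.014,-0.0272,0,0.015,0,0.026],
  [0.014,-0.0272,0,0,0,0.026],
  [0.014,-0.0272,0,0,0,0.026],
  [0.014,-0.0272,0,0,0,0.026],
  [0.014,-0.0272,0,0,0,0.026],
  [0.014,-0.0272,0,0,0,0.026],
  [0.014,-0.0272,0,0,0,0.026],
  [0.014,-0.0272,0,0,0,0.026],
  [0.014,-0.0272,0,0,0,0.026],
  [0.014,-0.0272,0,0,0,0.026],
  [0,0,0,0,0,0],
  [0,0,0,0,0,0],
])

```text
time_s: 2.1
tcp_pos: [0.5717, -0.0483, 0.2413]
eef_rot: [179.8, 0.4, -3.6]
contact_force: [-0.7, 0.5, -0.2]
gripper_width: 0.0504
```

```bash
python3 - <<'E'
from h import *
print(r.get_state())
for n in("side","top"):
    im=r.capture(n)
    cv2.imwrite(f"pics/{n}1.png",im[:,:,::-1])
    print(n,proj(n,r.get_state()["tcp_pos"]))
    if n=="side": crop(im,175,85,365,250,4,"pics/s1c.png")
E
```

```text
{'time_s': 2.1, 'joints': array([ 1.47169773e+01,  1.07645569e+01, -1.08277543e+01,  3.30911075e-02,
       -6.88266932e+01,  7.16790203e+01]), 'qd': array([-2.82812679,  1.77917871,  0.84480786,  0.52851348,  0.06689974,
        2.46961836]), 'joint_torque': array([ -0.5067545 , -43.99698973,  29.42313373,   6.98013157,
         0.09124472,   0.25074734]), 'tcp_pos': array([ 0.57174473, -0.04834088,  0.2412811 ]), 'eef_rot': array([179.8390771 ,   0.38809577,  -3.59248246]), 'contact_force': array([-0.67502233,  0.5309522 , -0.16826615]), 'moment': array([-0.02870093, -0.01543719, -0.01734246]), 'gripper_width': 0.05042028999897086}
side [[282.08285131 124.16275239]]
top [[322.34989532 164.81754044]]
```

View pics/s1c.png

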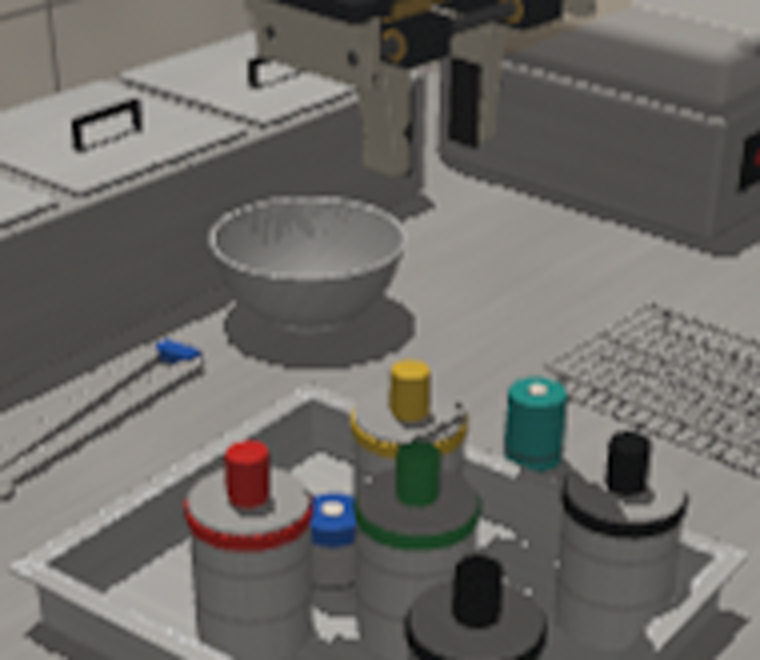

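View pics/top1.png

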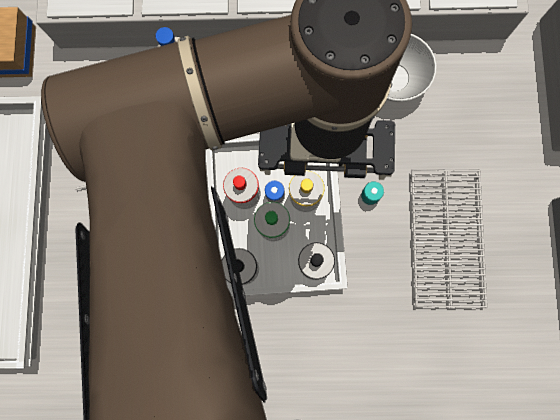

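Emit:
carry_out([
  [-0.001,0.006,-0.02,0,0,0],
  [-0.001,0.006,-0.02,0,0,0],
  [-0.001,0.006,-0.02,0,0,0],
  [-0.001,0.005,-0.02,0,0,0],
  [0,0,-0.005,0,0,0],
  [0,0,0,0,0,0],
])

```text
time_s: 2.7
tcp_pos: [0.5659, -0.0179, 0.1561]
eef_rot: [179.9, 0.1, -3.2]
contact_force: [0.7, -0.1, 0.3]
gripper_width: 0.0507
```

```bash
python3 - <<'E'
from h import *
print(r.get_state()["tcp_pos"])
for n in("side",):
    im=r.capture(n)
    cv2.imwrite(f"pics/{n}2.png",im[:,:,::-1])
    print(n,proj(n,r.get_state()["tcp_pos"]))
    if n=="side": crop(im,215,125,345,235,5,"pics/s2c.png")
E
```

```text
[ 0.56588305 -0.01791017  0.1561306 ]
side [[274.67140426 164.73261213]]
```

View pics/s2c.png

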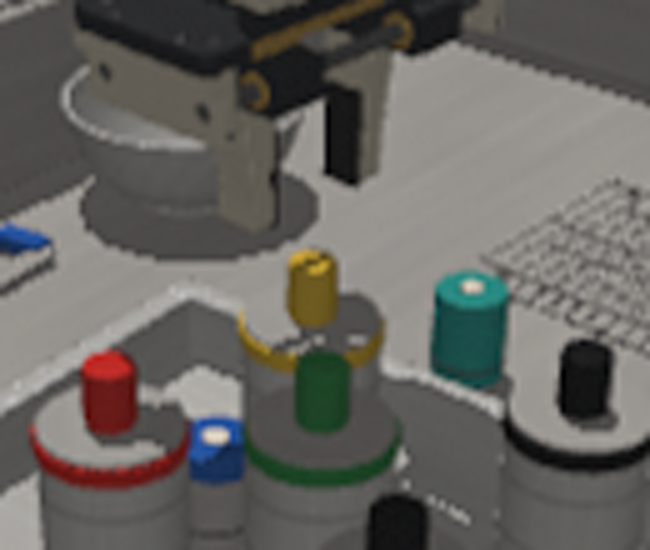

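Emit:
carry_out([
  [0.0003,-0.0035,-0.012,0,0,0],
  [0,-0.0025,-0.012,0,0,0],
  [0,-0.001,-0.012,0,0,0],
  [0,0,-0.009,0,0,0],
  [0,0,-0.004,0,0,0],
  [0,0,0,0,0,0],
  [0,0,0,0,0,0],
])

```text
time_s: 3.33
tcp_pos: [0.5714, -0.023, 0.115]
eef_rot: [-179.9, -0.6, -3.0]
contact_force: [-0.1, 0.3, 0.6]
gripper_width: 0.0504
```

Emit:
carry_out([
  [0,0,0,0,0,0],
])

```text
time_s: 3.42
tcp_pos: [0.5718, -0.0229, 0.1157]
eef_rot: [-179.9, -0.7, -3.0]
contact_force: [-0.5, -0.6, 0.1]
gripper_width: 0.0506
```

```bash
python3 - <<'E'
from h import *
s=r.get_state();print(s["tcp_pos"],s["eef_rot"],s["qd"].round(2))
im=r.capture("side"); s=r.get_state();print(s["tcp_pos"],s["qd"].round(2),s["time_s"])
E
```

```text
[ 0.57182912 -0.02289591  0.11571298] [-179.91311907   -0.69289819   -2.95248095] [ 0.1  -0.62  0.63  0.23 -0.47  0.06]
[ 0.57200856 -0.02286737  0.11591549] [-0.04  0.05 -0.27 -0.03  0.18  0.  ] 3.4667
```

Emit:
carry_out([
  [-0.003,-0.001,-0.006,0,0.006,-0.006],
  [-0.002,-0.001,-0.005,0,0.006,-0.006],
  [0,0,-0.005,0,0,0],
  [0,0,0,0,0,0],
])

```text
time_s: 3.8
tcp_pos: [0.5672, -0.0248, 0.0999]
eef_rot: [-179.9, -0.1, -3.7]
contact_force: [-0.2, -0.4, -0.5]
gripper_width: 0.0497
```

```bash
python3 - <<'E'
from h import *
im=r.capture("side"); s=r.get_state();print(s["tcp_pos"],s["eef_rot"],s["qd"].round(2),s["time_s"])
crop(im,215,125,345,235,5,"pics/s3c.png")
E
```

```text
[ 0.5673889  -0.02481401  0.1003348 ] [-1.79905022e+02 -1.19986104e-01 -3.70126448e+00] [ 0.09 -0.41  0.74  0.26 -0.38  0.06] 3.85
```

View pics/s3c.png

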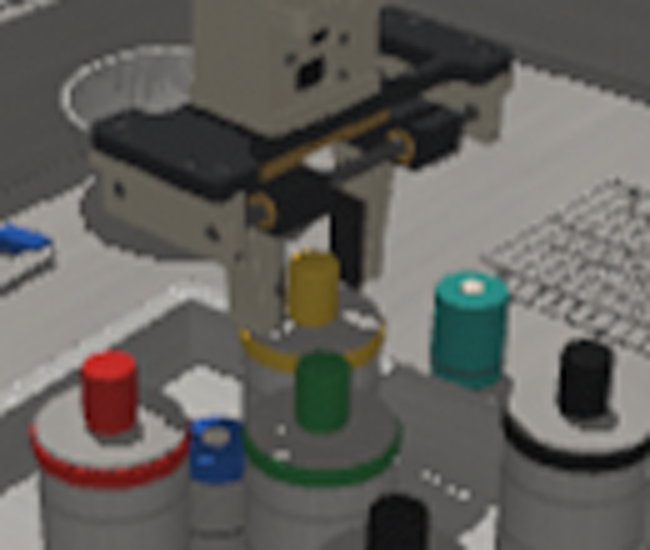

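Emit:
carry_out([
  [0,0,-0.001,0,0,0],
  [0,0,0,0,0,0],
  [0,0,0,0,0,0],
  [0,0,0,0,0,0],
  [0,0,0,0,0,0],
  [0,0,0,0,0,0],
], fingers=1, force=35)

```text
time_s: 4.35
tcp_pos: [0.5676, -0.0249, 0.0992]
eef_rot: [-179.9, -0.1, -3.7]
contact_force: [-0.1, -0.9, -1.0]
gripper_width: 0.0231
```

Emit:
carry_out([
  [0,0,0.008,0,0,0],
  [0,0,0.016,0,0,0],
  [0,0,0.024,0,0,0],
  [0,0,0.024,0,0,0],
  [0,-0.006,0.024,0,0,0],
  [0,-0.014,0.016,0,0,0],
  [0,-0.022,0.008,0,0,0],
  [0,-0.03,0,0,0,0],
  [0,-0.03,0,0,0,0],
  [0,-0.03,0,0,0,0],
  [0,-0.03,0,0,0,0],
  [0,-0.03,0,0,0,0],
])

```text
time_s: 5.35
tcp_pos: [0.5613, -0.2186, 0.2276]
eef_rot: [-179.8, 0.2, -3.3]
contact_force: [0.9, 0.4, -2.7]
gripper_width: 0.0235
```

Emit:
carry_out([
  [0.001,-0.026,0,0,0,0],
  [0.001,-0.02,-0.006,0,0,0],
  [0,-0.014,-0.014,0,0,0],
  [0,-0.008,-0.02,0,0,0],
  [0,-0.002,-0.02,0,0,0],
  [0,0,-0.016,0,0,0],
  [0,0,-0.008,0,0,0],
  [0,0,-0.003,0,0,0],
  [0,0,0,0,0,0],
])

```text
time_s: 6.1
tcp_pos: [0.5587, -0.2987, 0.1388]
eef_rot: [-179.8, 0.4, -3.8]
contact_force: [-0.5, 0.2, -3.3]
gripper_width: 0.0229
```

Emit:
carry_out([
  [0.003,-0.005,-0.004,0,-0.005,0],
  [0.003,-0.005,-0.005,0,0,0],
  [0,-0.003,-0.006,0,0,0],
  [0,0,-0.005,0,0,0],
  [0,0,-0.002,0,0,0],
  [0,0,0,0,0,0],
])

```text
time_s: 6.6
tcp_pos: [0.5679, -0.313, 0.1187]
eef_rot: [-179.8, -0.2, -3.7]
contact_force: [-0.9, -0.4, -4.1]
gripper_width: 0.0234
```

```bash
python3 - <<'E'
from h import *
im=r.capture("side"); s=r.get_state();print(s["tcp_pos"],s["eef_rot"],s["contact_force"],s["time_s"])
crop(im,265,85,435,235,4.4,"pics/s4c.png")
E
```

```text
[ 0.56786967 -0.31295835  0.11879476] [-179.81784811   -0.18956141   -3.66652878] [-0.00567188  0.56375163 -3.85135699] 6.65
```

View pics/s4c.png

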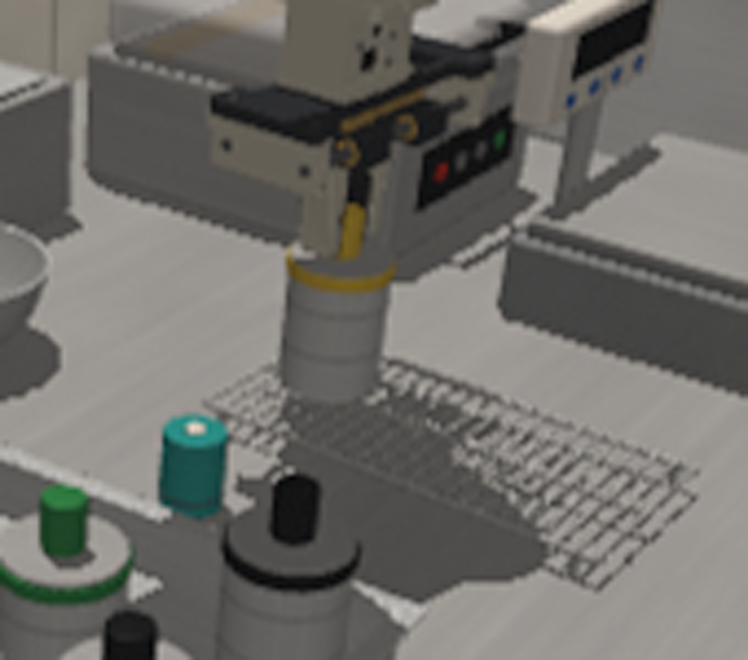

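Emit:
carry_out([
  [-0.0015,0.0005,-0.002,0,0,0],
  [0,0,-0.002,0,0,0],
  [0,0,0,0,0,0],
])

```text
time_s: 6.9
tcp_pos: [0.5667, -0.3124, 0.1153]
eef_rot: [-179.8, -0.3, -3.6]
contact_force: [0.4, 0.3, -2.0]
gripper_width: 0.0236
```

```bash
python3 - <<'E'
from h import *
im=r.capture("side"); s=r.get_state();print(s["tcp_pos"],s["eef_rot"],s["contact_force"],s["time_s"])
crop(im,265,85,435,235,4.4,"pics/s5c.png")
E
```

```text
[ 0.56657074 -0.31230425  0.11538651] [-179.83609512   -0.25321253   -3.64425211] [-0.24687117  0.51260644 -2.85014156] 6.95
```

View pics/s5c.png

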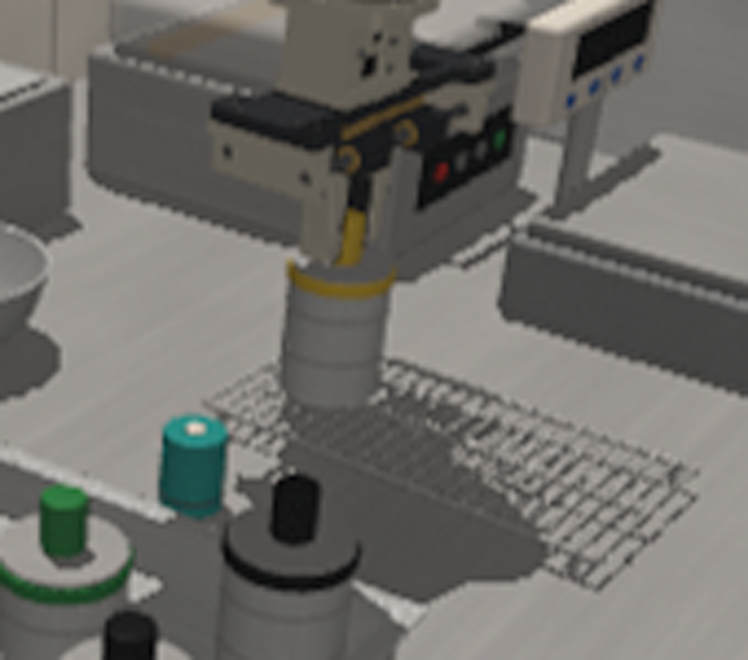

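Emit:
carry_out([
  [-0.001,0,-0.0015,0,0,0],
  [0,0,-0.0015,0,0,0],
  [0,0,0,0,0,0],
])

```text
time_s: 7.2
tcp_pos: [0.5675, -0.3125, 0.1158]
eef_rot: [-179.9, -0.5, -3.6]
contact_force: [0.9, -0.3, -3.4]
gripper_width: 0.0236
```

Emit:
carry_out([
  [-0.001,0,-0.003,0,0.003,0],
  [-0.001,0,-0.003,0,0.003,0],
  [0,0,-0.001,0,0,0],
])

```text
time_s: 7.45
tcp_pos: [0.5693, -0.3132, 0.1155]
eef_rot: [179.9, -0.7, -3.4]
contact_force: [0.7, -0.9, -3.2]
gripper_width: 0.0232
```

Emit:
carry_out([
  [-0.003,0,-0.005,0,0.008,0],
  [0,0,-0.003,0,0,0],
])

```text
time_s: 7.62
tcp_pos: [0.5717, -0.3144, 0.1153]
eef_rot: [179.6, -1.0, -3.2]
contact_force: [-6.9, 6.3, 16.2]
gripper_width: 0.0235
```

```bash
python3 - <<'E'
from h import *
im=r.capture("side"); s=r.get_state();print(s)
crop(im,265,85,435,235,4.4,"pics/s6c.png")
E
```

```text
{'time_s': 7.6667, 'joints': array([-11.53959926,  22.73645245, -11.60257009,   0.35479585,
       -54.64646319,  98.11635418]), 'qd': array([-0.14062391, -0.07033557, -0.54325491, -0.11044754, -1.07512882,
        0.08748982]), 'joint_torque': array([-1.14207443e+00, -4.60279369e+01,  2.35632598e+01,  5.30883729e+00,
        3.33433025e+00, -5.71627286e-03]), 'tcp_pos': array([ 0.57134571, -0.31435468,  0.11514348]), 'eef_rot': array([179.56675965,  -0.96246454,  -3.21687571]), 'contact_force': array([-7.4634688 ,  6.31795117, 20.76582573]), 'moment': array([2.62967061, 2.59686056, 0.02326327]), 'gripper_width': 0.023180812471316422}
```

View pics/s6c.png

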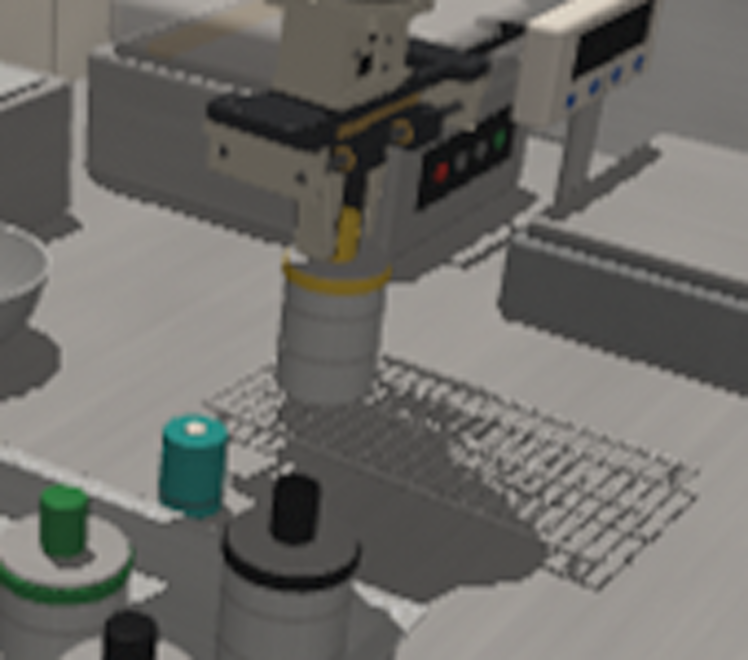

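Emit:
carry_out([
  [0,0,0,0,0,0],
  [0,0,0,0,0,0],
  [0,0,0.002,0,0,0],
  [0,0,0.008,0,0.01,-0.005],
  [0,0,0.02,0,0,0],
  [0,0,0.03,0,0,0],
  [0,0,0.03,0,0,0],
  [0,0,0.02,0,0,0],
], fingers=-0.15)

```text
time_s: 8.33
tcp_pos: [0.5678, -0.314, 0.2226]
eef_rot: [179.6, 0.3, -3.6]
contact_force: [1.0, -0.1, 0.7]
gripper_width: 0.0505
```

```bash
python3 - <<'E'
from h import *
im=r.capture("side"); s=r.get_state();print(s["tcp_pos"],s["eef_rot"],s["gripper_width"])
crop(im,215,85,435,260,3.4,"pics/s7c.png")
E
```

```text
[ 0.56935808 -0.31486888  0.22672399] [ 1.79498705e+02 -2.73656850e-02 -3.52810095e+00] 0.05023059336056864
```

View pics/s7c.png

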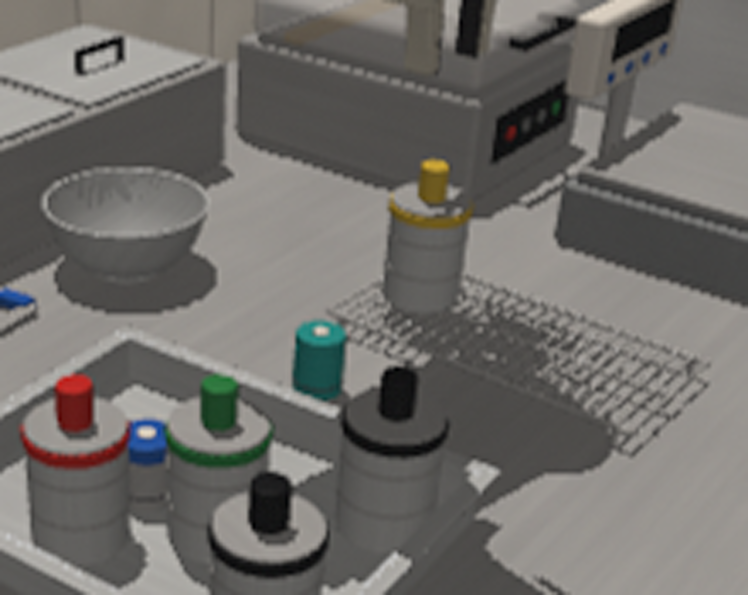

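Emit:
carry_out([
  [-0.003,0.02,0,0.008,0,0],
  [-0.006,0.035,0,0,0,0],
  [-0.006,0.035,0,0,0,0],
  [-0.006,0.035,0,0,0,0],
  [-0.006,0.035,0,0,0,0],
  [-0.006,0.035,0,0,0,0],
  [-0.006,0.035,0,0,0,0],
  [-0.006,0.035,0,0,0,0],
  [-0.006,0.03,0,0,0,0],
  [-0.006,0.02,-0.01,0,0,0],
  [-0.004,0.01,-0.02,0,0,0],
  [0,0,-0.02,0,0,0],
])

```text
time_s: 9.38
tcp_pos: [0.5078, 0.0207, 0.1775]
eef_rot: [-180.0, -0.7, -3.9]
contact_force: [0.1, -0.3, -0.1]
gripper_width: 0.0506
```

Emit:
carry_out([
  [0,0,0,0,0,0],
])

```text
time_s: 9.47
tcp_pos: [0.5056, 0.0211, 0.1741]
eef_rot: [180.0, -0.4, -3.8]
contact_force: [-0.7, -1.5, -0.0]
gripper_width: 0.0507
```

Emit:
carry_out([
  [0,0.006,-0.006,0,0.004,0],
  [0,0.008,-0.012,0,0,0],
  [0,0.005,-0.014,0,0,0],
  [0,0.001,-0.014,0,0,0],
  [0,0,-0.01,0,0,0],
  [0,0,-0.004,0,0,0],
  [0,0,0,0,0,0],
])

```text
time_s: 10.05
tcp_pos: [0.5092, 0.0417, 0.1143]
eef_rot: [179.9, -0.3, -3.9]
contact_force: [0.9, 0.0, 0.1]
gripper_width: 0.0503
```

Emit:
carry_out([
  [-0.002,0.0006,-0.006,0,0.004,0],
  [-0.001,0,-0.006,0,0.002,0],
  [-0.001,0,-0.004,0,0,0],
  [0,0,0,0,0,0],
])

```text
time_s: 10.38
tcp_pos: [0.5062, 0.042, 0.0986]
eef_rot: [179.9, -0.1, -4.0]
contact_force: [-0.0, 0.3, -0.5]
gripper_width: 0.0504
```

Emit:
carry_out([
  [0,0,0,0,0,0],
  [0,0,0,0,0,0],
  [0,0,0,0,0,0],
  [0,0,0,0,0,0],
  [0,0,0,0,0,0],
  [0,0,0,0,0,0],
], fingers=1)

```text
time_s: 10.88
tcp_pos: [0.5066, 0.042, 0.0994]
eef_rot: [180.0, -0.1, -4.0]
contact_force: [0.1, -0.0, -2.4]
gripper_width: 0.0234
```

```bash
python3 - <<'E'
from h import *
im=r.capture("side"); s=r.get_state();print(s["tcp_pos"],s["eef_rot"],s["gripper_width"])
crop(im,175,85,435,300,3,"pics/s8c.png")
knobfit({"side":im},"yellow",.020)
knobfit({"side":im},"red",.004)
E
```

```text
[0.50654523 0.04197613 0.09942317] [ 1.79981743e+02 -1.44126051e-01 -4.02050504e+00] 0.02315538867324687
yellow side [(np.int32(99), array([342.1, 137.8])), (np.int32(56), array([340.3, 149.5]))]
yellow [array([ 0.5687, -0.3174])] joint [ 0.5687 -0.3174] [-0.   -0.01]
red side [(np.int32(160), array([236.4, 202.9])), (np.int32(112), array([237., 219.]))]
red [array([0.5733, 0.0997])] joint [0.5733 0.0997] [-0.  0.]
```

View pics/s8c.png

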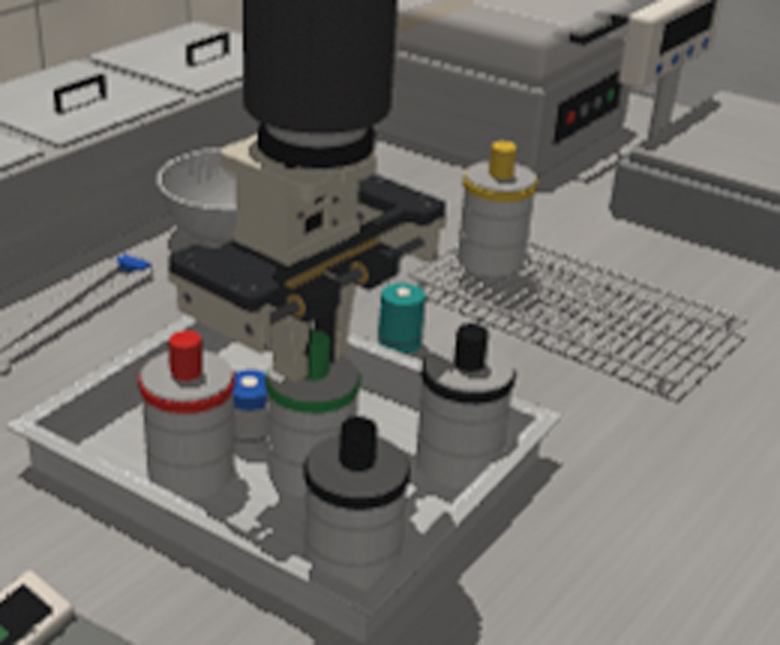

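Emit:
carry_out([
  [0,0,0.008,0,0,0],
  [0,0,0.016,0,0,0],
  [0,0,0.026,0,0,0],
  [0,0,0.03,0,0,0],
  [0,0,0.03,0,0,0],
  [-0.002,-0.01,0.02,0,0,0],
  [-0.004,-0.02,0.01,0,0,0],
  [-0.008,-0.028,0,0,0,0],
  [-0.01,-0.03,0,0,0,0],
  [-0.01,-0.03,0,0,0,0],
  [-0.01,-0.03,0,0,0,0],
  [-0.01,-0.03,0,0,0,0],
])

```text
time_s: 11.93
tcp_pos: [0.4477, -0.1391, 0.2513]
eef_rot: [179.9, -0.1, -3.6]
contact_force: [1.4, -1.1, -2.7]
gripper_width: 0.0233
```

Emit:
carry_out([
  [-0.01,-0.03,0,0,0,0],
  [-0.011,-0.03,0,0,0,0],
  [-0.011,-0.03,-0.004,0,0,0],
  [-0.01,-0.026,-0.01,0,0,0],
  [-0.008,-0.02,-0.018,0,0,0],
  [-0.004,-0.01,-0.024,0,0,0],
  [0,0,-0.02,0,0,0],
  [0,0,-0.016,0,0,0],
  [0,0,-0.008,0,0,0],
  [0,0,0,0,0,0],
])

```text
time_s: 12.77
tcp_pos: [0.3846, -0.2972, 0.1543]
eef_rot: [179.9, -0.5, -4.0]
contact_force: [-0.2, 0.4, -2.1]
gripper_width: 0.0235
```

Emit:
carry_out([
  [0.002,-0.005,-0.008,0,0.006,0],
  [0.002,-0.005,-0.01,0,0.002,0],
  [0,-0.002,-0.01,0,0,0],
  [0,0,-0.008,0,0,0],
  [0,0,-0.003,0,0,0],
  [0,0,0,0,0,0],
])

```text
time_s: 13.27
tcp_pos: [0.3924, -0.3112, 0.1154]
eef_rot: [179.7, -0.3, -3.8]
contact_force: [-2.2, -0.0, 8.8]
gripper_width: 0.0232
```

Emit:
carry_out([
  [0,0,0,0,0,0],
  [0,0,0,0,0,0],
  [0,0,0.002,0,0,0],
  [0,0,0.008,0,0.005,0],
  [0,0,0.02,0,0,0],
  [0,0,0.03,0,0,0],
  [0,0,0.03,0,0,0],
  [0.005,0.01,0.02,0,0,0],
  [0.01,0.025,0.005,0,0,0],
  [0.012,0.03,0,0,0,0],
  [0.014,0.034,0,0,0,0],
  [0.014,0.034,0,0,0,0],
], fingers=-0.15)

```text
time_s: 14.27
tcp_pos: [0.4473, -0.1779, 0.2455]
eef_rot: [179.5, -0.4, -4.2]
contact_force: [0.7, -1.3, -0.5]
gripper_width: 0.0505
```

Emit:
carry_out([
  [0.014,0.034,0,0.004,0.004,0],
  [0.014,0.034,0,0.004,0.004,0],
  [0.014,0.034,0,0,0,0],
  [0.014,0.034,0,0,0,0],
  [0.014,0.03,0,0,0,0],
  [0.014,0.026,-0.006,0,0,0],
  [0.01,0.02,-0.012,0,0,0],
  [0.006,0.014,-0.016,0,0,0],
  [0,0.004,-0.02,0,0,0],
  [0,0,-0.01,0,0,0],
  [0,0,0,0,0,0],
])

```text
time_s: 15.18
tcp_pos: [0.5542, 0.0731, 0.194]
eef_rot: [-179.7, -0.9, -3.7]
contact_force: [-0.7, 0.0, 0.1]
gripper_width: 0.0503
```

```bash
python3 - <<'E'
from h import *
im=r.capture("side"); s=r.get_state();print(s["tcp_pos"],s["eef_rot"],s["gripper_width"])
crop(im,175,85,435,300,3,"pics/s9c.png")
knobfit({"side":im},"yellow",.020)
knobfit({"side":im},"green",.02)
E
```

```text
[0.5544998  0.07288667 0.19497195] [-179.72850126   -0.94819324   -3.6905436 ] 0.050661735456647025
yellow side [(np.int32(51), array([242.4, 130. ])), (np.int32(99), array([342.1, 137.8])), (np.int32(56), array([340.3, 149.5]))]
yellow [array([ 0.5687, -0.3174])] joint [ 0.5687 -0.3174] [-0.   -0.01]
green side [(np.int32(104), array([401.5, 156.8])), (np.int32(72), array([168.2, 298.6]))]
green [array([ 0.3909, -0.314 ])] joint [ 0.3909 -0.314 ] [0. 0.]
```

View pics/s9c.png

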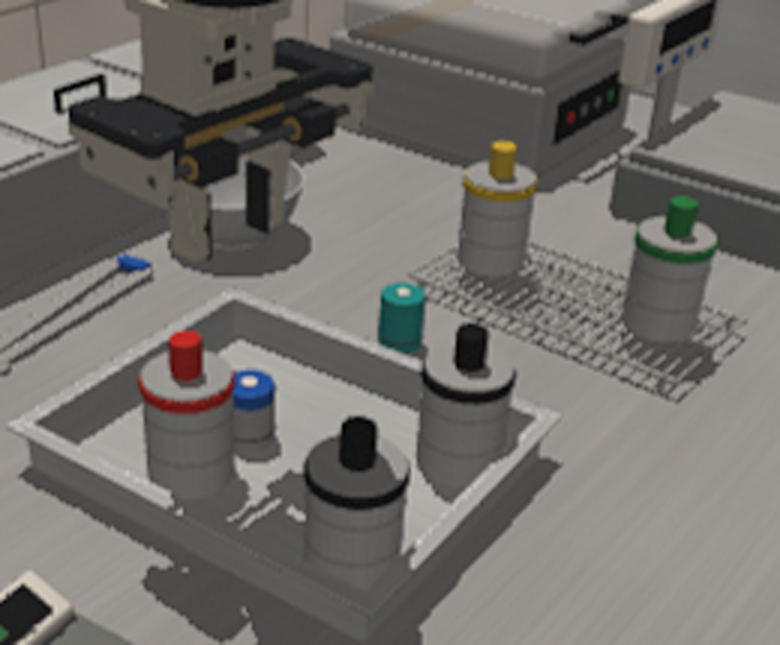

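Emit:
carry_out([
  [0.005,0.007,-0.006,0,0.008,0],
  [0.007,0.01,-0.014,0,0.006,0],
  [0.006,0.008,-0.018,0,0,0],
  [0.001,0.002,-0.018,0,0,0],
  [0,0,-0.014,0,0,0],
  [0,0,-0.008,0,0,0],
  [0,0,0,0,0,0],
])

```text
time_s: 15.82
tcp_pos: [0.5799, 0.0996, 0.1237]
eef_rot: [-179.5, -0.8, -3.9]
contact_force: [0.4, -0.1, 0.6]
gripper_width: 0.0503
```

Emit:
carry_out([
  [-0.003,0.001,-0.008,-0.004,0.008,0],
  [-0.002,0.001,-0.009,-0.004,0.004,0],
  [-0.001,0,-0.006,0,0,0],
  [0,0,-0.001,0,0,0],
  [0,0,0,0,0,0],
])

```text
time_s: 16.23
tcp_pos: [0.5752, 0.1014, 0.101]
eef_rot: [-179.9, -0.3, -4.0]
contact_force: [0.3, 0.5, 1.0]
gripper_width: 0.0503
```

Emit:
carry_out([
  [0,0,-0.002,0,0.002,0],
  [0,0,0,0,0,0],
  [0,0,0,0,0,0],
  [0,0,0,0,0,0],
  [0,0,0,0,0,0],
  [0,0,0,0,0,0],
  [0,0,0,0,0,0],
], fingers=1)

```text
time_s: 16.82
tcp_pos: [0.5755, 0.1016, 0.0999]
eef_rot: [-179.9, -0.2, -4.0]
contact_force: [-0.8, -0.5, -1.0]
gripper_width: 0.0234
```

Emit:
carry_out([
  [0,0,0.008,0,0,0],
  [0,0,0.016,0,0,0],
  [0,0,0.026,0,0,0],
  [0,0,0.03,0,0,0],
  [0,0,0.03,0,0,0],
  [-0.002,-0.01,0.02,0,0,0],
  [-0.004,-0.02,0.01,0,0,0],
  [-0.006,-0.03,0,0,0,0],
  [-0.008,-0.034,0,0,0,0],
  [-0.008,-0.034,0,0,0,0],
  [-0.008,-0.034,0,0,0,0],
  [-0.008,-0.034,0,0,0,0],
])

```text
time_s: 17.82
tcp_pos: [0.5266, -0.0969, 0.2505]
eef_rot: [-180.0, -0.2, -3.5]
contact_force: [2.0, 0.2, -2.2]
gripper_width: 0.0233
```

Emit:
carry_out([
  [-0.007,-0.034,0,0,0,0],
  [-0.007,-0.034,0,0,0,0],
  [-0.007,-0.032,0,0,0,0],
  [-0.007,-0.028,0,0,0,0],
  [-0.006,-0.022,0,0,0,0],
  [-0.004,-0.014,0,0,0,0],
  [-0.002,-0.006,-0.004,0,0,0],
  [0,0,-0.008,0,0,0],
  [0,0,-0.004,0,0,0],
  [0,0,0,0,0,0],
])

```text
time_s: 18.65
tcp_pos: [0.478, -0.2794, 0.2373]
eef_rot: [-179.9, -0.2, -3.9]
contact_force: [-0.6, -0.2, -3.1]
gripper_width: 0.0233
```

Emit:
carry_out([
  [0.001,-0.01,-0.008,0,0,0],
  [0.001,-0.012,-0.012,0,0,0],
  [0,-0.008,-0.018,0,0,0],
  [0,-0.002,-0.022,0,0,0],
  [0,0,-0.022,0,0,0],
  [0,0,-0.016,0,0,0],
  [0,0,-0.008,0,0,0],
  [0,0,0,0,0,0],
])

```text
time_s: 19.32
tcp_pos: [0.482, -0.312, 0.1219]
eef_rot: [-179.9, -0.2, -3.4]
contact_force: [0.1, -0.6, -3.3]
gripper_width: 0.0231
```

Emit:
carry_out([
  [-0.001,0,-0.005,0,0.003,0],
  [0,0,-0.004,0,0,0],
  [0,0,-0.002,0,0,0],
])

```text
time_s: 19.57
tcp_pos: [0.4836, -0.3143, 0.1156]
eef_rot: [179.8, -0.2, -3.2]
contact_force: [-0.3, -0.2, -2.2]
gripper_width: 0.0228
```

Emit:
carry_out([
  [-0.001,0.001,-0.004,0,0.003,0],
  [0,0,0,0,0,0],
])

```text
time_s: 19.73
tcp_pos: [0.4853, -0.3149, 0.1173]
eef_rot: [179.6, -0.4, -3.1]
contact_force: [-0.7, 0.7, -2.8]
gripper_width: 0.0233
```

Emit:
carry_out([
  [-0.002,0.001,-0.006,0.003,0.005,0],
  [0,0,-0.003,0,0,0],
])

```text
time_s: 19.9
tcp_pos: [0.4874, -0.316, 0.115]
eef_rot: [179.4, -0.6, -2.9]
contact_force: [-8.1, 8.2, 25.8]
gripper_width: 0.0232
```

Emit:
carry_out([
  [0,0,0,0,0,0],
  [0,0,0,0,0,0],
  [0,0,0.002,0,0,0],
  [0,0,0.008,0.005,0.01,-0.01],
  [0,0,0.02,0.004,0,-0.005],
  [0,0,0.03,0,0,0],
  [0,0,0.03,0,0,0],
  [0.004,0.012,0.01,0,0,0],
  [0.008,0.025,0,0,0,0],
  [0.01,0.034,0,0,0,0],
  [0.01,0.036,0,0,0,0],
  [0.01,0.036,0,0,0,0],
], fingers=-0.15)

```text
time_s: 20.9
tcp_pos: [0.5305, -0.1733, 0.2203]
eef_rot: [179.9, -0.2, -4.2]
contact_force: [0.6, 0.3, -0.4]
gripper_width: 0.0507
```

```bash
python3 - <<'E'
from h import *
im=r.capture("side"); s=r.get_state();print(s["tcp_pos"],s["eef_rot"],s["gripper_width"])
crop(im,175,85,435,300,3,"pics/s10c.png")
knobfit({"side":im},"yellow",.020)
knobfit({"side":im},"green",.02)
knobfit({"side":im},"red",.02)
print([(k[0],k[1].round(1),k[2]) for k in comps(knobmask(im,"blue")) if k[0]>30])
E
```

```text
[ 0.53228879 -0.16834087  0.22026663] [179.99090773  -0.26490021  -4.09368497] 0.05047997569410753
yellow side [(np.int32(99), array([342.1, 137.8])), (np.int32(56), array([340.3, 149.5]))]
yellow [array([ 0.5687, -0.3174])] joint [ 0.5687 -0.3174] [-0.   -0.01]
green side [(np.int32(105), array([401.5, 156.7])), (np.int32(69), array([169.6, 297.9]))]
green [array([ 0.391 , -0.3143])] joint [ 0.391  -0.3143] [-0.  0.]
red side [(np.int32(102), array([369.1, 145.9])), (np.int32(68), array([367.9, 158.1]))]
red [array([ 0.4855, -0.3189])] joint [ 0.4855 -0.3189] [ 0. -0.]
[(np.int32(162), array([104.3, 156.1]), array([ 96, 151,  17,  12], dtype=int32)), (np.int32(143), array([257.6, 215.5]), array([250, 210,  16,  12], dtype=int32)), (np.int32(1151), array([203.5, 318.6]), array([183, 302,  42,  34], dtype=int32))]
```

View pics/s10c.png

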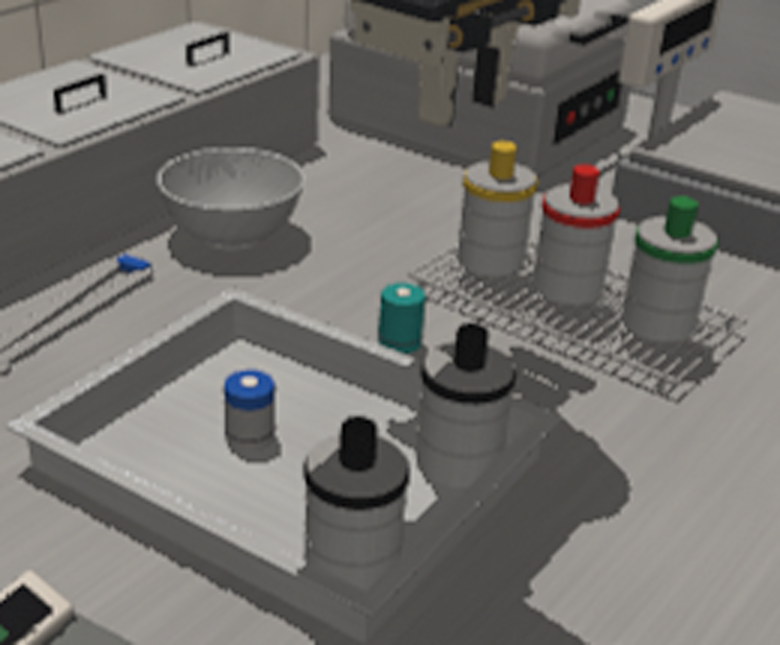

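Emit:
carry_out([
  [0.005,0.036,0,0,0.003,0],
  [0.005,0.036,0,0,0,0],
  [0.006,0.036,0,0,0,0],
  [0.006,0.03,-0.006,0,0,0],
  [0.006,0.024,-0.012,0,0,0],
  [0.004,0.014,-0.02,0,0,0],
  [0.001,0.006,-0.024,0,0,0],
  [0,0,-0.024,0,0,0],
  [0,0,-0.014,0,0,0],
  [0,0,-0.004,0,0,0],
  [0,0,0,0,0,0],
], fingers=-1)

```text
time_s: 21.87
tcp_pos: [0.5675, 0.0293, 0.1116]
eef_rot: [-179.9, -0.3, -3.6]
contact_force: [0.6, -0.1, 0.4]
gripper_width: 0.0877
```

Emit:
carry_out([
  [0.001,0.004,-0.008,0,0.003,0],
  [0.001,0.003,-0.014,0,0,0],
  [0,0.001,-0.016,0,0,0],
  [0,0,-0.016,0,0,0],
  [0,0,-0.014,0,0,0],
  [0,0,-0.006,0,0,0],
  [0,0,0,0,0,0],
])

```text
time_s: 22.45
tcp_pos: [0.575, 0.0394, 0.0397]
eef_rot: [-179.7, -0.7, -3.7]
contact_force: [0.3, -0.5, -0.2]
gripper_width: 0.0877
```

```bash
python3 - <<'E'
from h import *
im=r.capture("side"); s=r.get_state();print(s["tcp_pos"],s["eef_rot"],s["gripper_width"])
crop(im,175,125,365,290,4,"pics/s11c.png")
E
```

```text
[0.57528836 0.03942947 0.0403307 ] [-179.67775035   -0.77856247   -3.67434246] 0.08788817763384607
```

View pics/s11c.png

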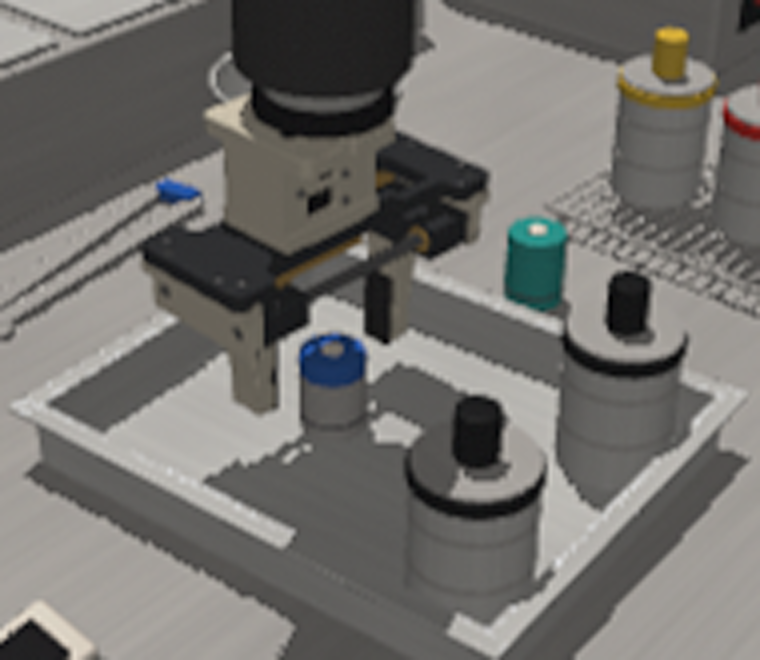

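Descend the rest, correcting x by -4 mm.

Emit:
carry_out([
  [-0.003,-0.001,-0.007,-0.003,0.009,0],
  [-0.002,0,-0.008,0,0.004,0],
  [-0.001,0,-0.005,0,0,0],
  [0,0,-0.001,0,0,0],
  [0,0,0,0,0,0],
])

```text
time_s: 22.92
tcp_pos: [0.571, 0.039, 0.0206]
eef_rot: [-179.8, -0.3, -3.7]
contact_force: [-0.6, 0.7, 0.4]
gripper_width: 0.0878
```

Emit:
carry_out([
  [0,0,0,0,0.003,0],
  [0,0,0,0,0,0],
  [0,0,0,0,0,0],
  [0,0,0,0,0,0],
  [0,0,0,0,0,0],
  [0,0,0,0,0,0],
  [0,0,0,0,0,0],
], fingers=1, force=25)

```text
time_s: 23.5
tcp_pos: [0.5718, 0.0392, 0.0217]
eef_rot: [-179.8, -0.2, -3.7]
contact_force: [0.2, -0.1, 0.1]
gripper_width: 0.0466
```

Emit:
carry_out([
  [0,0,0,0,0,0],
  [0,0,0,0,0,0],
])

```text
time_s: 23.67
tcp_pos: [0.5718, 0.0391, 0.0218]
eef_rot: [-179.8, -0.2, -3.7]
contact_force: [-0.8, 1.1, -1.2]
gripper_width: 0.0395
```

Emit:
carry_out([
  [0,0,0.008,0,0,0],
  [0,0,0.018,0,0,0],
  [0,0,0.024,0,0,0],
  [0,0,0.024,0,0,0],
  [-0.004,0.01,0.018,0,0,0],
  [-0.01,0.02,0.008,0,0,0],
  [-0.013,0.028,0,0,0,0],
  [-0.014,0.03,0,0,0,0],
  [-0.014,0.03,0,0,0,0],
  [-0.014,0.03,0,0,0,0],
  [-0.014,0.03,0,0,0,0],
])

```text
time_s: 24.58
tcp_pos: [0.4842, 0.2174, 0.1307]
eef_rot: [-179.7, -0.0, -4.3]
contact_force: [1.2, 0.5, -1.1]
gripper_width: 0.0396
```

Emit:
carry_out([
  [-0.009,0.024,0,0,0,0],
  [-0.008,0.02,0,0,0,0],
  [-0.006,0.016,0,0,0,0],
  [-0.003,0.008,-0.004,0,0,0],
  [0,0,-0.01,0,0,0],
  [0,0,-0.01,0,0,0],
  [0,0,-0.004,0,0,0],
  [0,0,0,0,0,0],
])

```text
time_s: 25.25
tcp_pos: [0.4531, 0.2927, 0.1036]
eef_rot: [-179.6, -0.1, -3.9]
contact_force: [-0.3, -0.1, -0.5]
gripper_width: 0.0393
```

Emit:
carry_out([
  [0,0.008,-0.006,-0.006,0,0],
  [0,0.008,-0.01,0,0,0],
  [0,0.003,-0.012,0,0,0],
  [0,0,-0.012,0,0,0],
  [0,0,-0.006,0,0,0],
  [0,0,0,0,0,0],
])

```text
time_s: 25.75
tcp_pos: [0.4548, 0.3111, 0.0529]
eef_rot: [180.0, -0.1, -4.2]
contact_force: [0.1, -0.8, -1.0]
gripper_width: 0.0397
```

```bash
python3 - <<'E'
from h import *
im=r.capture("side"); s=r.get_state();print(s["tcp_pos"],s["eef_rot"],s["gripper_width"])
crop(im,125,225,275,355,5,"pics/s12c.png")
E
```

```text
[0.45486552 0.31108744 0.05330767] [ 1.79971337e+02 -9.51543246e-02 -4.18524651e+00] 0.039771075675786714
```

View pics/s12c.png

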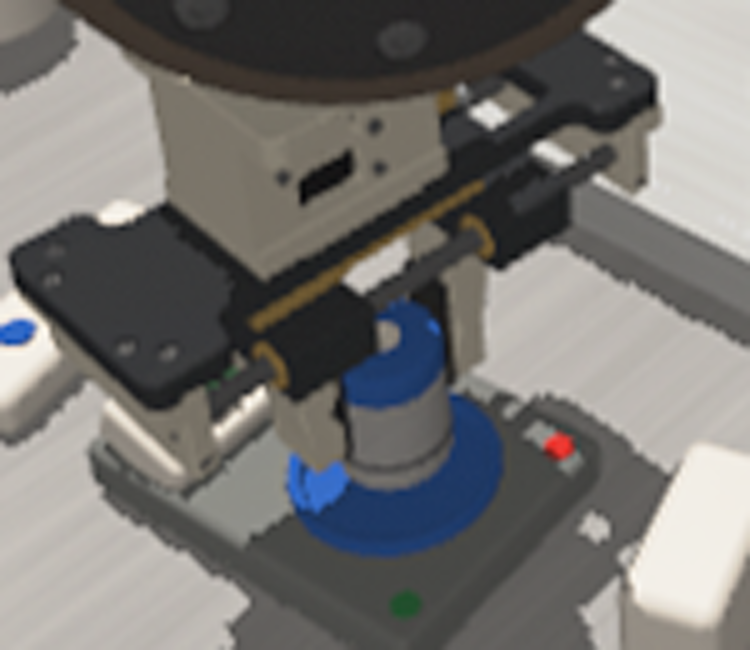

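Emit:
carry_out([
  [-0.001,0.001,-0.005,0,0,0],
  [-0.001,0,-0.005,0,0,0],
  [0,0,-0.003,0,0,0],
  [0,0,-0.001,0,0,0],
])

```text
time_s: 26.13
tcp_pos: [0.4539, 0.3129, 0.0414]
eef_rot: [-179.9, -0.2, -4.1]
contact_force: [-6.6, -2.6, 17.4]
gripper_width: 0.0394
```

Contact on the dish floor. Open gently and rise.

Emit:
carry_out([
  [0,0,0.001,0,0,0],
  [0,0,0,0,0,0],
  [0,0,0,0,0,0],
  [0,0,0,0,0,0],
  [0,0,0.006,0,0,0],
  [0,0,0.014,0,0,0],
  [0,0,0.026,0,0,0],
  [0,0,0.034,0,0,0],
  [0,0,0.036,0,0,0],
  [0,0,0.036,0,0,0],
  [0,-0.01,0.02,0,0,0],
], fingers=-0.6)

```text
time_s: 27.05
tcp_pos: [0.4516, 0.3003, 0.219]
eef_rot: [179.6, 0.0, -4.1]
contact_force: [1.2, 1.3, -0.1]
gripper_width: 0.07
```

```bash
python3 - <<'E'
from h import *
im=r.capture("side"); s=r.get_state();print(s["tcp_pos"],s["eef_rot"],s["gripper_width"])
crop(im,125,225,275,355,5,"pics/s13c.png")
knobfit({"side":im},"yellow",.020)
knobfit({"side":im},"green",.02)
knobfit({"side":im},"red",.02)
E
```

```text
[0.45236368 0.29923653 0.22237843] [ 1.79794917e+02 -1.50650329e-01 -4.11861469e+00] 0.0702994242566563
yellow side [(np.int32(99), array([342.1, 137.8])), (np.int32(61), array([216.4, 149.3])), (np.int32(56), array([340.3, 149.5])), (np.int32(196), array([181.2, 181.1]))]
yellow [array([0.7102, 0.1319])] joint [0.7102 0.1319] [-0. -0.]
green side [(np.int32(106), array([401.4, 156.8])), (np.int32(73), array([169.1, 298.1]))]
green [array([ 0.391 , -0.3137])] joint [ 0.391  -0.3137] [-0.  0.]
red side [(np.int32(102), array([369.1, 145.9])), (np.int32(68), array([367.9, 158.1]))]
red [array([ 0.4855, -0.3189])] joint [ 0.4855 -0.3189] [ 0. -0.]
```

View pics/s13c.png

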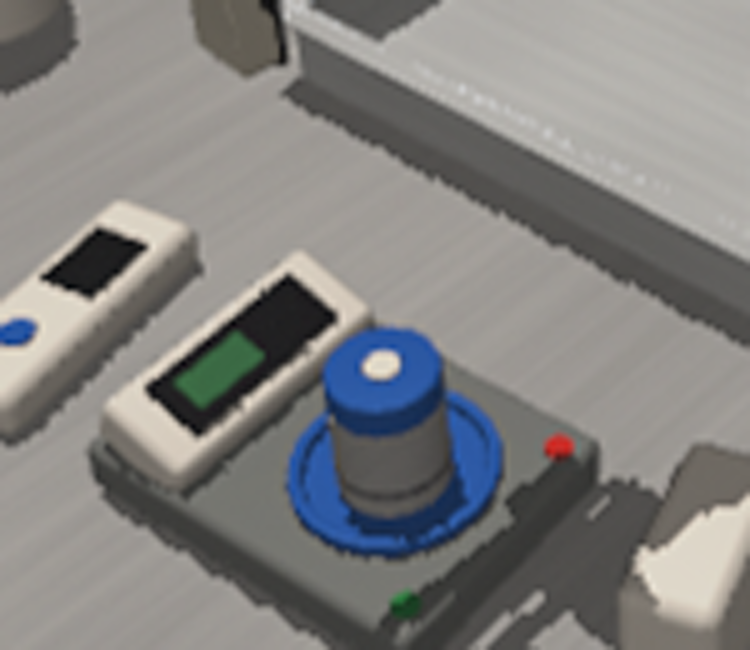

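Emit:
carry_out([
  [0.002,-0.024,0.005,0,0,0],
  [0.002,-0.038,0.003,0,0,0],
  [0.002,-0.04,0,0,0,0],
  [0.002,-0.04,0,0,0,0],
  [0.002,-0.04,0,0,0,0],
  [0.002,-0.04,0,0,0,0],
  [0.002,-0.04,0,0,0,0],
  [0.002,-0.04,0,0,0,0],
  [0.002,-0.04,0,0,0,0],
  [0.002,-0.04,0,0,0,0],
  [0.002,-0.04,0,0,0,0],
  [0.002,-0.038,0,0,0,0],
], fingers=-0.15, force=35)

```text
time_s: 28.1
tcp_pos: [0.4735, -0.1726, 0.241]
eef_rot: [-179.6, -1.0, -3.4]
contact_force: [1.4, -0.2, -0.0]
gripper_width: 0.0499
```

Emit:
carry_out([
  [0.002,-0.034,0,0,0.006,0],
  [0.002,-0.028,0,0,0.004,0],
  [0.002,-0.022,-0.004,0,0,0],
  [0.002,-0.016,-0.01,0,0,0],
  [0.002,-0.01,-0.016,0,0,0],
  [0.001,-0.004,-0.018,0,0,0],
  [0,0,-0.014,0,0,0],
  [0,0,-0.006,0,0,0],
  [0,0,0,0,0,0],
])

```text
time_s: 28.85
tcp_pos: [0.4817, -0.3026, 0.173]
eef_rot: [-179.7, -0.6, -4.1]
contact_force: [0.1, -0.5, 0.5]
gripper_width: 0.0503
```

Emit:
carry_out([
  [0.002,-0.005,-0.008,-0.003,0.006,0],
  [0.001,-0.005,-0.012,0,0.003,0],
  [0,-0.002,-0.012,0,0,0],
  [0,0,-0.01,0,0,0],
  [0,0,-0.004,0,0,0],
  [0,0,0,0,0,0],
])

```text
time_s: 29.35
tcp_pos: [0.4871, -0.3157, 0.1261]
eef_rot: [180.0, -0.3, -3.9]
contact_force: [-0.5, -0.2, -0.1]
gripper_width: 0.0503
```

Emit:
carry_out([
  [0,-0.0005,-0.005,0,0.003,0],
  [-0.001,-0.0005,-0.005,0,0,0],
  [0,0,-0.002,0,0,0],
  [0,0,0,0,0,0],
])

```text
time_s: 29.68
tcp_pos: [0.4868, -0.3168, 0.1138]
eef_rot: [179.9, -0.1, -3.9]
contact_force: [-0.3, -0.1, -0.5]
gripper_width: 0.0502
```

Emit:
carry_out([
  [0.0005,0,0.0015,0,0,0],
  [0,0,0,0,0,0],
  [0,0,0,0,0,0],
  [0,0,0,0,0,0],
  [0,0,0,0,0,0],
  [0,0,0,0,0,0],
], fingers=1)

```text
time_s: 30.18
tcp_pos: [0.4879, -0.3168, 0.1166]
eef_rot: [179.9, -0.2, -3.9]
contact_force: [-0.1, 0.5, -2.3]
gripper_width: 0.0233
```

Emit:
carry_out([
  [0,0,0.008,0,0,0],
  [0,0,0.016,0,0,0],
  [0,0,0.026,0,0,0],
  [0,0,0.03,0,0,0],
  [0,0,0.03,0,0,0],
  [0.001,0.008,0.02,0,0,0],
  [0.003,0.02,0.01,0,0,0],
  [0.006,0.03,0,0,0,0],
  [0.008,0.034,0,0,0,0],
  [0.008,0.034,0,0,0,0],
  [0.008,0.034,0,0,0,0],
  [0.008,0.034,0,0,0,0],
])

```text
time_s: 31.18
tcp_pos: [0.5234, -0.1195, 0.2664]
eef_rot: [-179.9, 0.1, -4.5]
contact_force: [1.0, 0.2, -1.9]
gripper_width: 0.0234
```

Emit:
carry_out([
  [0.008,0.034,0,0,0,0],
  [0.008,0.034,-0.004,0,0,0],
  [0.008,0.032,-0.006,0,0,0],
  [0.008,0.028,-0.01,0,0,0],
  [0.006,0.022,-0.014,0,0,0],
  [0.004,0.014,-0.018,0,0,0],
  [0.002,0.006,-0.02,0,0,0],
  [0,0,-0.018,0,0,0],
  [0,0,-0.01,0,0,0],
  [0,0,-0.003,0,0,0],
  [0,0,0,0,0,0],
])

```text
time_s: 32.1
tcp_pos: [0.5672, 0.0674, 0.1652]
eef_rot: [-179.8, -0.2, -4.1]
contact_force: [-0.1, -0.1, -2.0]
gripper_width: 0.0232
```

Emit:
carry_out([
  [0.002,0.008,-0.004,0,0,0],
  [0.003,0.012,-0.008,0,0,0],
  [0.001,0.009,-0.012,0,0,0],
  [0,0.004,-0.012,0,0,0],
  [0,0,-0.01,0,0,0],
  [0,0,-0.004,0,0,0],
  [0,0,0,0,0,0],
])

```text
time_s: 32.68
tcp_pos: [0.5764, 0.1045, 0.1149]
eef_rot: [-179.6, -0.5, -4.2]
contact_force: [-0.0, 0.3, -2.3]
gripper_width: 0.0232
```

Emit:
carry_out([
  [-0.002,-0.002,-0.004,-0.004,0.006,0],
  [-0.001,-0.001,-0.005,0,0.002,0],
  [0,0,-0.003,0,0,0],
  [0,0,0,0,0,0],
])

```text
time_s: 33.02
tcp_pos: [0.5734, 0.101, 0.1022]
eef_rot: [-179.9, -0.1, -4.2]
contact_force: [0.0, -0.7, -2.2]
gripper_width: 0.0234
```

Emit:
carry_out([
  [0.001,0.0005,0,0,0,0],
  [0.001,0,-0.004,0,0,0],
  [0,0,-0.003,0,0,0],
])

```text
time_s: 33.27
tcp_pos: [0.5786, 0.1019, 0.1006]
eef_rot: [-179.8, -0.5, -4.1]
contact_force: [-10.6, -1.3, 30.1]
gripper_width: 0.0233
```

Emit:
carry_out([
  [-0.004,0,0.0015,0,0.005,0],
  [-0.001,0,0,0,0.003,0],
])

```text
time_s: 33.43
tcp_pos: [0.5749, 0.1023, 0.1043]
eef_rot: [-179.7, -0.2, -4.0]
contact_force: [-0.9, 0.2, -1.8]
gripper_width: 0.0229
```

```bash
python3 - <<'E'
from h import *
im=r.capture("side"); s=r.get_state();print(s["tcp_pos"],s["eef_rot"],s["gripper_width"],s["contact_force"])
crop(im,175,125,365,290,4,"pics/s14c.png")
for k in comps(knobmask(im,"red")): print(k[:3])
E
```

```text
[0.57493786 0.10224813 0.10400639] [-179.74443915   -0.18997177   -4.04582568] 0.022933551670272233 [ 0.28519    -1.07460845 -2.53864971]
(np.int32(136), array([237.67647059, 201.77941176]), array([234, 194,   9,  17], dtype=int32))
(np.int32(90), array([236.03333333, 218.41111111]), array([224, 216,  25,   6], dtype=int32))
(np.int32(26), array([236.5, 314. ]), array([234, 312,   6,   5], dtype=int32))
```

View pics/s14c.png

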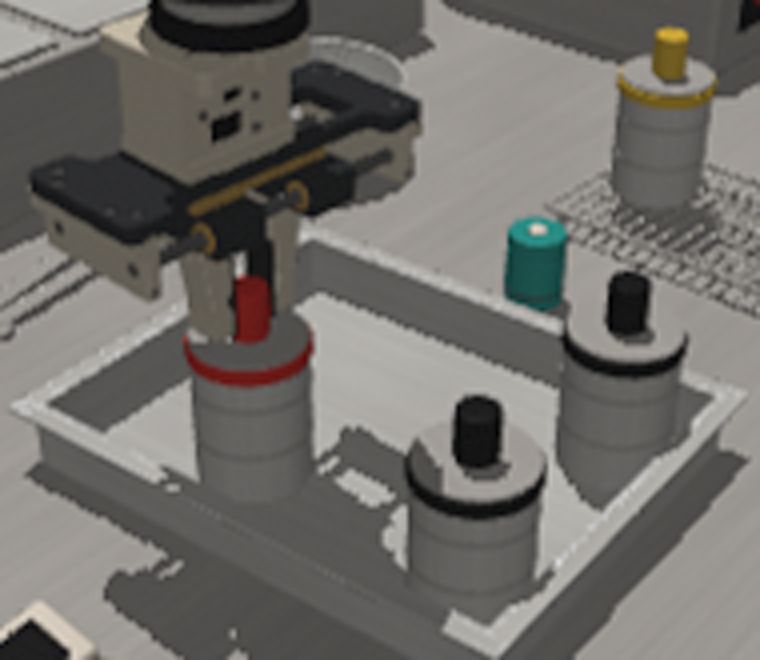

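Emit:
carry_out([
  [0,-0.0005,-0.003,0,0.002,0],
  [-0.001,0,-0.003,0,0.002,0],
])

```text
time_s: 33.65
tcp_pos: [0.5756, 0.1022, 0.1003]
eef_rot: [-179.7, -0.2, -4.0]
contact_force: [-8.8, 1.0, 35.0]
gripper_width: 0.0234
```

Emit:
carry_out([
  [0,0,0.001,0,0,0],
  [0,0,0,0,0,0],
  [0,0,0.002,0,0,0],
  [0,0,0.008,0,0.003,0],
  [0,0,0.02,0,0,0],
  [0,0,0.03,0,0,0],
  [0,0,0.034,0,0,0],
  [0,-0.014,0.02,0,0,0],
  [0,-0.03,0.006,0,0,0],
  [0,-0.038,0,0,0,0],
  [0,-0.04,0,0,0,0],
  [0,-0.04,0,0,0,0],
], fingers=-0.15)

```text
time_s: 34.65
tcp_pos: [0.5764, -0.0596, 0.2296]
eef_rot: [-179.8, -0.0, -3.4]
contact_force: [0.7, -0.4, -0.3]
gripper_width: 0.0508
```

```bash
python3 - <<'E'
from h import *
im=r.capture("side"); s=r.get_state();print(s["tcp_pos"],s["eef_rot"],s["gripper_width"],s["contact_force"])
crop(im,175,125,365,290,4,"pics/s15c.png")
for k in comps(knobmask(im,"red")): print(k[:3])
knobfit({"side":im},"red",.004)
I=cv2.imread("pics/side0.png")[:,:,::-1]; knobfit({"side":I},"red",.004)
E
```

```text
[ 0.57571601 -0.06548796  0.22963106] [-1.79929581e+02  2.27062089e-02 -3.53280887e+00] 0.05024569262996201 [-0.04390794 -2.94060366  0.96973128]
(np.int32(164), array([236.35365854, 203.64634146]), array([231, 196,  11,  17], dtype=int32))
(np.int32(97), array([236.45360825, 219.90721649]), array([224, 217,  26,   6], dtype=int32))
(np.int32(26), array([236.5, 314. ]), array([234, 312,   6,   5], dtype=int32))
red side [(np.int32(164), array([236.4, 203.6])), (np.int32(97), array([236.5, 219.9]))]
red [array([0.5714, 0.1018])] joint [0.5714 0.1018] [-0. -0.]
red side [(np.int32(160), array([236.4, 202.9])), (np.int32(113), array([237.1, 219. ]))]
red [array([0.5733, 0.0997])] joint [0.5733 0.0997] [-0.  0.]
```

View pics/s15c.png

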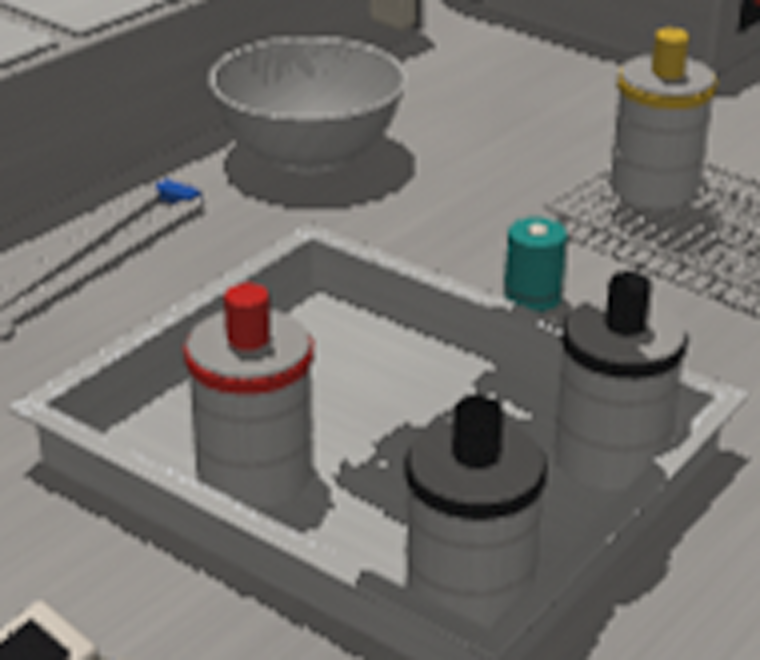

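Emit:
carry_out([
  [-0.001,-0.03,0.003,0,0,0],
  [-0.001,-0.036,0,0,0,0],
  [0,-0.036,0,0,0,0],
  [0,-0.036,0,0,0,0],
  [0,-0.032,0,0,0,0],
  [0,-0.026,-0.006,0,0,0],
  [0,-0.018,-0.012,0,0,0],
  [0,-0.01,-0.018,0,0,0],
  [0,-0.003,-0.018,0,0,0],
  [0,0,-0.012,0,0,0],
  [0,0,-0.004,0,0,0],
  [0,0,0,0,0,0],
])

```text
time_s: 35.7
tcp_pos: [0.571, -0.311, 0.164]
eef_rot: [-179.9, -0.0, -4.0]
contact_force: [0.6, 0.1, -0.3]
gripper_width: 0.0506
```

Emit:
carry_out([
  [-0.001,-0.002,-0.008,0,0,0],
  [-0.001,-0.001,-0.012,0,0,0],
  [0,0,-0.012,0,0,0],
  [0,0,-0.008,0,0,0],
  [0,0,-0.003,0,0,0],
  [0,0,0,0,0,0],
])

```text
time_s: 36.2
tcp_pos: [0.5705, -0.3135, 0.1204]
eef_rot: [-180.0, -0.2, -3.9]
contact_force: [-0.3, -0.6, -0.1]
gripper_width: 0.0505
```

Emit:
carry_out([
  [0,-0.001,-0.004,0,0.002,0],
  [0,-0.001,-0.003,0,0,0],
  [0,0,0,0,0,0],
])

```text
time_s: 36.45
tcp_pos: [0.5712, -0.3155, 0.1137]
eef_rot: [180.0, -0.2, -3.8]
contact_force: [-0.4, -0.1, 0.0]
gripper_width: 0.0503
```

Emit:
carry_out([
  [0,0,0.001,0,0,0],
  [0,0,0,0,0,0],
  [0,0,0,0,0,0],
  [0,0,0,0,0,0],
  [0,0,0,0,0,0],
  [0,0,0,0,0,0],
], fingers=1)

```text
time_s: 36.95
tcp_pos: [0.5718, -0.3157, 0.116]
eef_rot: [180.0, -0.3, -3.8]
contact_force: [0.5, -0.3, -2.8]
gripper_width: 0.0231
```

Emit:
carry_out([
  [0,0,0.008,0,0,0],
  [0,0,0.016,0,0,0],
  [0,0,0.024,0,0,0],
  [0,0.006,0.024,0,0,0],
  [0,0.016,0.016,0,0,0],
  [0,0.026,0.006,0,0,0],
  [0,0.032,0,0,0,0],
  [0,0.034,0,0,0,0],
  [0,0.034,0,0,0,0],
  [0,0.034,0,0,0,0],
  [0,0.03,0,0,0,0],
  [0,0.024,0,0,0,0],
])

```text
time_s: 37.95
tcp_pos: [0.5648, -0.0741, 0.2141]
eef_rot: [-179.8, 0.2, -4.4]
contact_force: [1.1, -0.1, -3.3]
gripper_width: 0.0235
```

Emit:
carry_out([
  [0,0.016,0,0,0,0],
  [0.001,0.01,-0.006,0,0,0],
  [0.001,0.005,-0.014,0,0,0],
  [0,0,-0.02,0,0,0],
  [0,0,-0.02,0,0,0],
  [0,0,-0.014,0,0,0],
  [0,0,-0.006,0,0,0],
  [0,0,0,0,0,0],
])

```text
time_s: 38.62
tcp_pos: [0.5656, -0.0363, 0.1321]
eef_rot: [-179.7, 0.1, -4.1]
contact_force: [-0.6, -0.8, -2.4]
gripper_width: 0.0231
```

Emit:
carry_out([
  [0.001,0.005,-0.004,-0.004,0,0],
  [0,0.005,-0.007,0,0,0],
  [0,0.001,-0.008,0,0,0],
  [0,0,-0.004,0,0,0],
  [0,0,0,0,0,0],
])

```text
time_s: 39.03
tcp_pos: [0.5681, -0.0246, 0.109]
eef_rot: [-179.9, -0.0, -4.1]
contact_force: [-0.1, -0.7, -3.2]
gripper_width: 0.0233
```

Emit:
carry_out([
  [-0.0005,-0.0003,-0.004,0,0,0],
  [-0.0005,0,-0.004,0,0,0],
  [0,0,-0.001,0,0,0],
])

```text
time_s: 39.28
tcp_pos: [0.5677, -0.0247, 0.1]
eef_rot: [-179.9, -0.1, -4.1]
contact_force: [-1.1, 1.6, 5.0]
gripper_width: 0.0234
```

Emit:
carry_out([
  [0,0,0,0,0,0],
  [0,0,0,0,0,0],
  [0,0,0.002,0,0,0],
  [0,0,0.008,0,0,0],
  [0,0,0.02,0,0,0],
  [0,0,0.03,0,0,0],
  [0,0,0.034,0,0,0],
  [-0.006,-0.012,0.02,0,0,0],
  [-0.014,-0.024,0.006,0,0,0],
  [-0.018,-0.03,0,0,0,0],
  [-0.019,-0.032,0,0,0,0],
  [-0.019,-0.032,0,0,0,0],
], fingers=-0.15)

```text
time_s: 40.28
tcp_pos: [0.4953, -0.1555, 0.2367]
eef_rot: [180.0, -1.0, -3.6]
contact_force: [0.1, -0.6, -0.0]
gripper_width: 0.0503
```

```bash
python3 - <<'E'
from h import *
im=r.capture("side"); s=r.get_state();print(s["tcp_pos"],s["eef_rot"],s["gripper_width"],s["contact_force"])
crop(im,175,85,435,300,3,"pics/s16c.png")
knobfit({"side":im},"yellow",.004); knobfit({"side":im},"green",.02)
E
```

```text
[ 0.49189078 -0.15930602  0.23707522] [179.96152233  -0.89857397  -3.68915438] 0.0504311032519979 [-4.0332903  -3.38818985 -1.03740274]
yellow side [(np.int32(128), array([277. , 182.8])), (np.int32(84), array([276.3, 197.1]))]
yellow [array([ 0.5627, -0.0237])] joint [ 0.5627 -0.0237] [-0.01  0.  ]
green side [(np.int32(104), array([401.5, 156.8])), (np.int32(82), array([168.7, 298.7]))]
green [array([ 0.3909, -0.314 ])] joint [ 0.3909 -0.314 ] [0. 0.]
```

View pics/s16c.png

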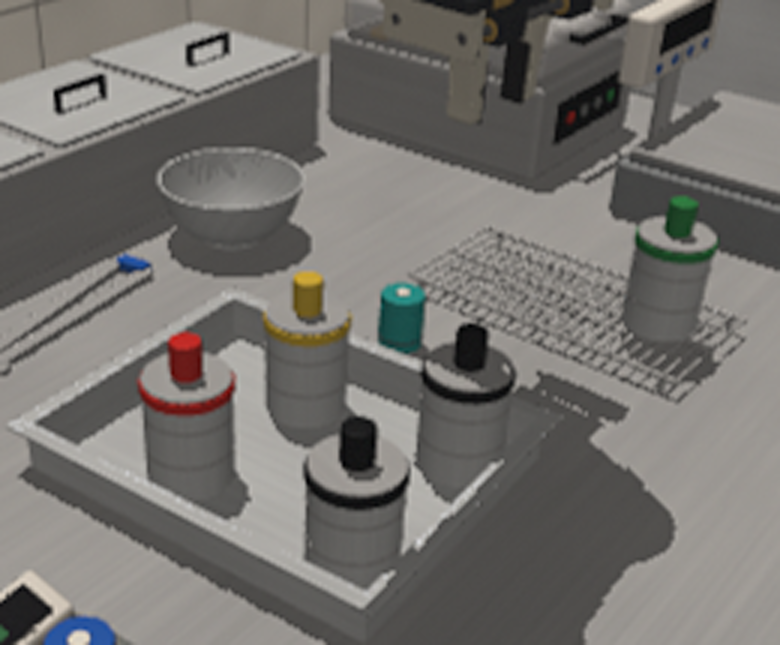

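Emit:
carry_out([
  [-0.016,-0.026,0,0,0.006,0],
  [-0.018,-0.028,0,0,0.006,0],
  [-0.018,-0.028,0,0,0,0],
  [-0.016,-0.024,-0.006,0,0,0],
  [-0.012,-0.018,-0.012,0,0,0],
  [-0.008,-0.01,-0.018,0,0,0],
  [-0.003,-0.004,-0.018,0,0,0],
  [0,0,-0.012,0,0,0],
  [0,0,-0.004,0,0,0],
  [0,0,0,0,0,0],
])

```text
time_s: 41.17
tcp_pos: [0.3958, -0.3088, 0.1788]
eef_rot: [179.6, -1.4, -4.0]
contact_force: [0.3, 0.3, 1.2]
gripper_width: 0.0505
```

Emit:
carry_out([
  [-0.002,-0.002,-0.008,0.003,0.01,0],
  [-0.002,-0.001,-0.014,0.003,0.01,0],
  [0,0,-0.016,0,0,0],
  [0,0,-0.012,0,0,0],
  [0,0,-0.006,0,0,0],
  [0,0,0,0,0,0],
])

```text
time_s: 41.67
tcp_pos: [0.3945, -0.3121, 0.1222]
eef_rot: [179.8, -0.4, -3.8]
contact_force: [-0.7, 0.6, -0.1]
gripper_width: 0.0505
```

Emit:
carry_out([
  [-0.001,0,-0.004,0.002,0.005,0],
  [-0.001,0,-0.004,0,0.002,0],
  [-0.0005,0,0,0,0,0],
])

```text
time_s: 41.92
tcp_pos: [0.3927, -0.3121, 0.1139]
eef_rot: [179.8, 0.1, -3.7]
contact_force: [0.3, -0.3, 0.6]
gripper_width: 0.0504
```

Emit:
carry_out([
  [0,0,0.001,0,0,0],
  [0,0,0,0,0,0],
  [0,0,0,0,0,0],
  [0,0,0,0,0,0],
  [0,0,0,0,0,0],
  [0,0,0,0,0,0],
], fingers=1)

```text
time_s: 42.42
tcp_pos: [0.3934, -0.3123, 0.1165]
eef_rot: [179.8, -0.0, -3.7]
contact_force: [-0.5, 0.2, -2.5]
gripper_width: 0.0231
```

Emit:
carry_out([
  [0,0,0.008,0,0,0],
  [0,0,0.016,0,0,0],
  [0,0,0.026,0,0,0],
  [0,0,0.03,0,0,0],
  [0,0,0.03,0,0,0],
  [0.003,0.008,0.02,0,0,0],
  [0.007,0.02,0.01,0,0,0],
  [0.01,0.03,0,0,0,0],
  [0.011,0.034,0,0,0,0],
  [0.011,0.034,0,0,0,0],
  [0.011,0.034,0,0,0,0],
  [0.011,0.034,0,0,0,0],
])

```text
time_s: 43.42
tcp_pos: [0.4517, -0.1143, 0.2681]
eef_rot: [180.0, 0.1, -4.4]
contact_force: [1.6, -0.5, -2.3]
gripper_width: 0.0231
```

Emit:
carry_out([
  [0.01,0.032,0,0,0,0],
  [0.01,0.028,0,0,0,0],
  [0.01,0.026,0,0,0,0],
  [0.008,0.02,0,0,0,0],
  [0.006,0.014,0,0,0,0],
  [0.002,0.008,0,0,0,0],
  [0,0.003,0,0,0,0],
  [0,0,0,0,0,0],
])

```text
time_s: 44.08
tcp_pos: [0.4976, 0.0298, 0.2716]
eef_rot: [-179.9, 0.0, -4.0]
contact_force: [-0.5, -0.3, -2.3]
gripper_width: 0.0232
```

Emit:
carry_out([
  [0.002,0.003,-0.01,0,0,0],
  [0.002,0.003,-0.02,0,0,0],
  [0.001,0.002,-0.024,0,0,0],
  [0.001,0.001,-0.024,0,0,0],
  [0,0,-0.022,0,0,0],
  [0,0,-0.016,0,0,0],
  [0,0,-0.01,0,0,0],
  [0,0,-0.003,0,0,0],
  [0,0,0,0,0,0],
])

```text
time_s: 44.83
tcp_pos: [0.4997, 0.0307, 0.1347]
eef_rot: [-179.9, 0.0, -4.5]
contact_force: [-0.8, -0.2, -1.8]
gripper_width: 0.0231
```

Emit:
carry_out([
  [0.004,0.006,-0.003,0,0,0.004],
  [0.004,0.006,-0.005,0,0,0.004],
  [0.001,0.002,-0.006,0,0,0],
  [0,0,-0.005,0,0,0],
  [0,0,0,0,0,0],
])

```text
time_s: 45.25
tcp_pos: [0.5114, 0.0459, 0.1162]
eef_rot: [-179.8, -0.2, -4.1]
contact_force: [-0.7, -0.6, -2.9]
gripper_width: 0.023
```

Emit:
carry_out([
  [-0.003,-0.003,-0.004,0,0.003,0],
  [-0.001,-0.001,-0.006,0,0,0],
  [0,0,-0.003,0,0,0],
  [0,0,0,0,0,0],
])

```text
time_s: 45.58
tcp_pos: [0.507, 0.0418, 0.1021]
eef_rot: [-179.8, -0.1, -4.1]
contact_force: [0.4, -0.9, -1.4]
gripper_width: 0.0235
```

Emit:
carry_out([
  [0,0,-0.003,0,0,0],
  [0,0,-0.001,0,0,0],
])

```text
time_s: 45.75
tcp_pos: [0.5094, 0.0426, 0.1002]
eef_rot: [-179.7, -0.4, -4.0]
contact_force: [-0.1, 1.3, 4.4]
gripper_width: 0.0231
```

Emit:
carry_out([
  [-0.002,-0.0005,0.001,0,0.005,0],
  [-0.001,0,-0.002,0,0.002,0],
  [0,0,-0.001,0,0,0],
])

```text
time_s: 46.0
tcp_pos: [0.5079, 0.0426, 0.1001]
eef_rot: [-179.7, -0.1, -3.9]
contact_force: [-4.8, 0.8, 14.1]
gripper_width: 0.0233
```

Release, rise, and swing clear to the far right-front so the top camera sees the tray.

Emit:
carry_out([
  [0,0,0,0,0,0],
  [0,0,0,0,0,0],
  [0,0,0.002,0,0,0],
  [0,0,0.008,0,0,0],
  [0,0,0.02,0,0,0],
  [0,0,0.03,0,0,0],
  [0,0,0.034,0,0,0],
  [-0.004,-0.014,0.02,0,0,0],
  [-0.006,-0.026,0.006,0,0,0],
  [-0.008,-0.034,0,0,0,0],
  [-0.008,-0.04,0,0,0,0],
  [-0.008,-0.04,0,0,0,0],
], fingers=-0.15)

```text
time_s: 47.0
tcp_pos: [0.4737, -0.1121, 0.2316]
eef_rot: [-179.7, -0.4, -3.4]
contact_force: [0.4, 0.7, 1.7]
gripper_width: 0.0503
```

Emit:
carry_out([
  [-0.004,-0.04,0,0,0,-0.02],
  [-0.004,-0.04,0,0,0,-0.05],
  [-0.006,-0.04,0,0,0,-0.08],
  [-0.008,-0.04,0,0,0,-0.08],
  [-0.01,-0.038,0,0,0,-0.08],
  [-0.012,-0.036,0,0,0,-0.08],
  [-0.014,-0.036,0,0,0,-0.08],
  [-0.016,-0.036,0,0,0,-0.08],
  [-0.018,-0.034,0,0,0,-0.08],
  [-0.02,-0.03,0,0,0,-0.05],
  [-0.01,-0.01,0,0,0,0],
  [0,0,0,0,0,0],
])

```text
time_s: 48.0
tcp_pos: [0.3394, -0.5153, 0.2398]
eef_rot: [-179.8, -0.9, -44.5]
contact_force: [0.7, 0.0, -0.1]
gripper_width: 0.0507
```

```bash
python3 - <<'E'
from h import *
I={}
for n in("top","side"):
    I[n]=r.capture(n); cv2.imwrite(f"pics/{n}9.png",I[n][:,:,::-1])
s=r.get_state();print(s["tcp_pos"],s["eef_rot"],s["time_s"])
for c in("red","yellow","green"): knobfit(I,c,.004)
E
```

```text
[ 0.34096584 -0.51359293  0.23978505] [-179.80476915   -0.87554967  -44.35469647] 48.1
red top [(np.int32(123), array([237.5, 182.4]))]
red side [(np.int32(164), array([236.4, 203.6])), (np.int32(97), array([236.5, 219.9]))]
red [array([0.5741, 0.1051]), array([0.5713, 0.1019])] joint [0.5728 0.1036] [ 0.79  0.65 -1.08  0.11]
yellow top [(np.int32(124), array([305.6, 185.5]))]
yellow side [(np.int32(127), array([277. , 182.8]))]
yellow [array([ 0.566 , -0.0227]), array([ 0.5629, -0.0238])] joint [ 0.5648 -0.0231] [ 0.21  0.59 -0.82 -0.14]
green top [(np.int32(99), array([128.4, 216.9])), (np.int32(109), array([270. , 217.4]))]
green side [(np.int32(138), array([279.1, 203.2])), (np.int32(43), array([275.5, 220.3])), (np.int32(60), array([169.9, 297.6]))]
green [array([0.5065, 0.0445]), array([0.5041, 0.0416])] joint [0.5053 0.0431] [ 0.73  0.59 -0.88  0.1 ]
```

View pics/top9.png

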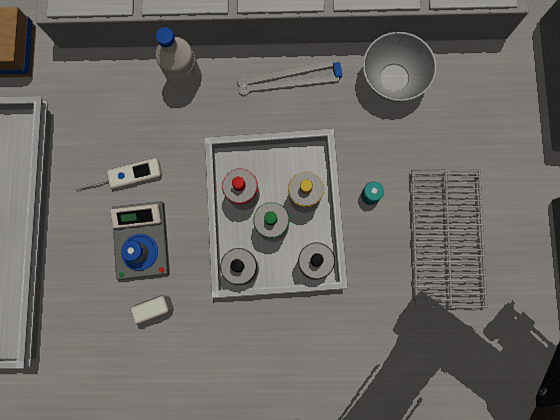

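View pics/side9.png

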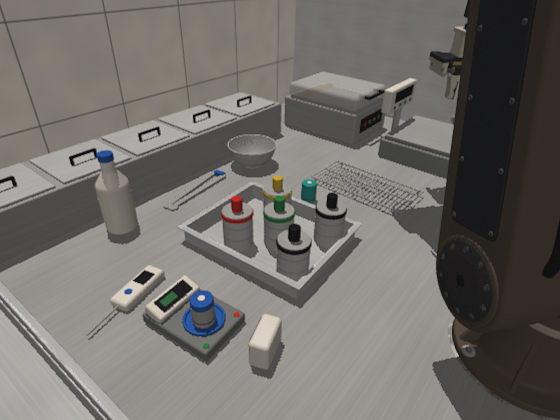

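```bash
python3 - <<'E'
from h import *
a=cv2.imread("pics/top0.png",0);b=cv2.imread("pics/top9.png",0)
for n,(x,y) in dict(bl=(220,250),br=(300,246),turq=(362,180)).items():
    t=a[y:y+32,x:x+34]; R=cv2.matchTemplate(b[y-6:y+38,x-6:x+40],t,cv2.TM_CCOEFF_NORMED); print(n,R.max(),np.array(cv2.minMaxLoc(R)[3])-6)
im=cv2.imread("pics/top9.png")[:,:,::-1]; crop(im,100,195,180,290,6,"pics/r9.png")
m=cv2.imread("pics/top9.png")[:,:,::-1]
s=r.get_state(); print(s["contact_force"],s["time_s"]); r.close_job()
E
```

```text
bl 0.9990815 [0 0]
br 0.99921536 [0 0]
turq 0.998428 [0 0]
[ 0.16826335  0.47015    -0.60373166] 48.1
the job is handed in; nothing more can be done
```

View pics/r9.png

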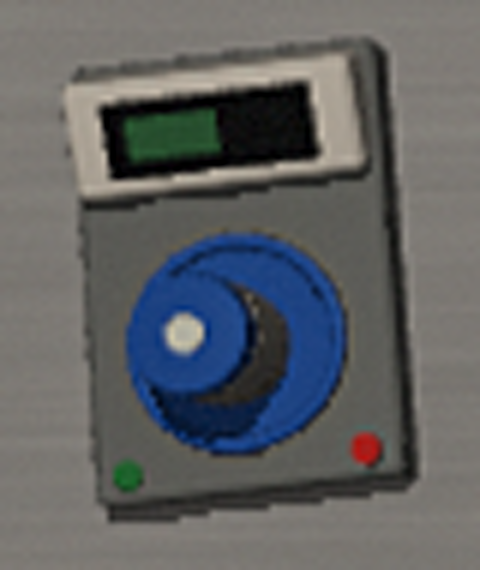

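The job is done in the order asked and was handed in at 48.1 s. The yellow, green and red tins went upright to the grid. The logger was then stood cap up in the reader's dish, and after that the red, yellow and green tins went back to their spots.

- **Tins:** both cameras show all three upright. By camera they sit slightly off their starting spots: red about 2.8 mm, yellow 2.4 mm and green 1.4 mm. That is about the 2 mm calibration error, so I did not move them again.
- **Cross-check that disagreed:** the arm's own recorded poses put red and yellow within about 1 mm of where they came from, and green at about 1.4 mm. Red was pressed down at about 35 N (wrist reading) as it was set back, the hardest contact I noted.
- **Everything else:** the black-knobbed tins and the turquoise look-alike have not moved (0 px shift in the top picture). The arm ended clear of everything, with a contact force of about 0.

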